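Catch the falling lid of a dry-storage box and lower it shut

ROBOT

A 6-joint arm with a two-finger parallel gripper is mounted at the origin on a cart in front of the work surface, level with it; the furniture and walls round the work are solid. World frame = base frame: x ahead of the robot, y to its left, z up, the work surface at z = 0. Lengths are in mm, angles in rad, forces in N, time in s.
With the tool pointing down it reaches from about 400 to 925 mm from the base axis. Payload 12.5 kg.
Tool frame: the origin (TCP) lies at the very end of the fingers, on their centre line; the grasp point (between the pads) lies 19 mm behind it; y points along the fingers, z is the direction in which the jaws open and shut, and the axes are right-handed (so a half turn about y gives the same grasp; the last joint's range is limited). The gripper opens to 95 mm and grips with 3 to 60 N. Pads are 20 mm wide; open, the fingers measure 119 mm over their backs; the gripper's body (75 mm by 180 mm) begins 59 mm behind the grasp point.
Start: joints at [1.101, 0.491, 1.559, -0, 1.092, -0.106], TCP at [222.377, 584.119, 214.661] pointing down, gripper open.
Joint ranges: [-3.1, 3.1], [-0.84, 2.19], [0.05, 2.79], [-1.13, 4.28], [0.06, 2.93], [-2.69, 2.69]. Speed limits (rad/s): [2.22, 2.22, 2.79, 3.14, 3.14, 3.14].

INTERFACE

Orientations are given as [roll, pitch, yaw] about the fixed x, y, z axes, in that order (R = Rz(yaw) Ry(pitch) Rx(roll)).
In Python, from cell import env, optics gives the robot as it stands.
- The arm moves only by the tool drive_tool, never from a script. Its argument "steps" is a list of rows, each an object with "slide": the shift along the tool's x, y, z in m, a list of three; "dr": the turn, a rotation vector about the tool's x, y, z in rad, a list of three; "fingers": the finger opening in m, from 0 to 0.0951. A call has 1 to 5 rows; each row is the pose to reach, as a shift and turn from the pose commanded when the call began, along the tool's axes at that moment; what a row does not reach only later rows make up. A row lasts 1/12 s, in which the tool goes at most 41.7 mm and 7.16 degrees, less where a joint would pass 70% of its speed; a pose out of reach is approached as far as the arm can. A call with a gripper value outside its range is refused whole. The fingers move at their own pace and stop on an object; the grip force is fixed at half the most. Time passes only in rows, so rows that repeat a pose let the fingers close. It gives the time, the measured TCP pose, the force and the opening at its end, in the units of the state.
- env.state(): the state, without advancing time (a new reading comes with each control period).
- optics.read_camera(name): name is "scene" or "side" or "wrist"; returns the picture (384x512x3 uint8, red, green, blue); there is no depth.
- optics.camera_model(name): a dict with "mtx" (3x3 intrinsics, pixels), "R" (3x3) and "t" (3): a world point X has camera coordinates R X + t. Camera axes: x right, y down, z forward; pixel columns grow to the right and rows downward; lengths in mm; the calibration is good to about 2 mm. A picture is of the moment at which its call begins: read the wrist's pose just before it. camera_model takes no time and is no camera call; for the wrist camera it gives the pose at the moment of the call.
- env.job_done(): hands the job in, once; it reports no verdict.
The state is a dict: "t": time; "joints": joint angles; "qvel": joint speeds; "tau": joint torques, N m; "eef_pos": TCP position; "tcp_rot": TCP orientation; "ft_force": force on the tool from outside, world axes, zero at the start; "moment": the same for the moment, N m; "opening": opening from 0.0 (shut) to 1.0 (fully open).
Only numpy, scipy, OpenCV 4.12 (cv2) and the standard library are available. Lean on these libraries where they do the work, as an engineer would, in place of code of your own. Each camera call takes 0.05 s, during which the arm holds its last target.

TASK

Close the grey storage box: from behind, tip its upright lid forward past the balance point, then catch it from beneath on the back of your closed fingers before it has fallen far, and let it down gently until it lies fully shut, never letting it drop, not even for the last centimetre. Only touch the lid, do not grip it or press hard, and leave the chip case in the box and the things standing round it where they are. Finish with the lid shut and the hand clear.

Things in the scene. Friction and masses are not known exactly. Their poses are not given: they have to be found in the camera images.
- case: Grey open-topped storage box, fixed to the bench, 150 mm deep (its x) by 190 mm wide (its y), rim 70 mm above the bench, walls 5 mm, inner floor 9 mm above the bench. Origin under its centre at bench height; its x axis points level from its opening side (towards the robot's left) to its hinge side (towards the robot's right); z up.
- hinge (a point): Middle of the hinge axis, 74 mm above the bench and 78 mm from the box's centre along its x; the hinge axis runs along the box's y.
- lid (a joint): Lid angle, rad: 0 shut (level), 1.57 upright, 1.9 stop, leaning back. Starts near upright (1.48 to 1.70), held by hinge friction (0.03 N m). Tipped below 1.45 to 1.37 (by its weight) it falls forward by itself, slowly at first (1.2 to 3 s from 1.25 to 0.8), then faster: the hinge is damped (0.26 N m s/rad), yet left alone the lid would land at 0.5 to 0.8 rad/s.
- lid_edge (a point): End of the tab, mid-width, underside; 173 mm from the hinge axis, 0.25 m high when upright. The tab is 50 mm wide and sticks out 20 mm from the middle of the lid's free edge; shut, it overhangs the box's wall at 70 mm height, so a fingertip can stay under it to the end. Lid: white frame, clear pane, 194 x 153 mm, 8 mm thick, 0.19 to 0.30 kg. x points to the hinge, z out of its top.
- chips: Yellow chip case with window, 95 x 88 x 23 mm, loose on the inner floor of the box; origin under its centre. Stays where it is.
- spool: Grey solder reel, 60 mm diameter, 34 mm high, standing beside the box on the robot's side; origin under its centre. Bystander.
- tin: Foil-wrapped tin with a red lid, 57 mm diameter, 68 mm high, beside the box on its far side; origin under its centre. Bystander.
- dish: Small white oval dish, 36 x 62 x 14 mm, on the bench to the left of the box; origin under its centre. Bystander.

How it is judged:
By the outcome, as a careful person would: the job done as asked, in the order asked, and still so for the second after the job is handed in, with the robot touching nothing.
It also fails if it takes over 56 s, if anything falls off the work surface, if the arm or the gripper's body presses on something with over 40 N, if the wrist force passes 120 N, or if a joint passes its speed limit or range.

## Working session

There is one attempt and no reset: what is moved stays moved. The work goes in short steps, Python scripts to look and compute and a tool call to move; the robot and the scene stay as the last step left them, time stands still between calls to the robot, and variables do not carry over. Pictures are saved under pics/ and viewed, and the job is handed in when it is done.

Besides the shell and the picture viewer there is one more tool, called after ">>>" in YAML: its name, and indented under it one key for each argument. drive_tool: Moves the arm, as the interface text tells. Its arguments: {"type":"object","properties":{"steps":{"type":"array","items":{"type":"object","properties":{"slide":{"type":"array","items":{"type":"number"}},"dr":{"type":"array","items":{"type":"number"}},"fingers":{"type":"number"}}}}},"required":["steps"]}

```bash
ls; mkdir -p pics; cat > h.py <<'E'
import numpy as np,cv2
from cell import env,optics
def snap(n,f):
    im=optics.read_camera(n); cv2.imwrite('pics/'+f,cv2.cvtColor(im,cv2.COLOR_RGB2BGR)); return im
E
python3 - <<'E'
from h import *
np.set_printoptions(precision=4,suppress=True)
print(env.state())
for n in ["scene","side","wrist"]:
    m=optics.camera_model(n);print(n,m)
    snap(n,n+'0.png')
E
```

```text
pics
{'t': 0.0, 'joints': array([ 1.1014,  0.4916,  1.5595,  0.    ,  1.0917, -0.1056]), 'qvel': array([ 0.0014, -0.0015,  0.0001,  0.0012, -0.0016, -0.001 ]), 'tau': array([ -0.001 , -61.2639, -25.818 ,   0.0693,   0.0481,  -0.0001]), 'eef_pos': array([222.2754, 583.8761, 214.0651]), 'tcp_rot': array([-1.5719,  0.0001, -0.3638]), 'ft_force': array([-0.3065,  0.5229, -0.0476]), 'moment': array([ 0.0203, -0.0041, -0.0542]), 'opening': 1.0001872057279735}
scene {'mtx': array([[389.2487,   0.    , 256.2463],
       [  0.    , 389.2487, 192.6063],
       [  0.    ,   0.    ,   1.    ]]), 'R': array([[ 0.3654, -0.9308,  0.0135],
       [-0.428 , -0.1809, -0.8855],
       [ 0.8266,  0.3178, -0.4645]]), 't': array([-313.566 ,  282.3283,  452.206 ])}
side {'mtx': array([[462.6539,   0.    , 257.8611],
       [  0.    , 462.6539, 191.8571],
       [  0.    ,   0.    ,   1.    ]]), 'R': array([[-0.957 , -0.29  , -0.0056],
       [-0.1871,  0.632 , -0.7521],
       [ 0.2216, -0.7187, -0.6591]]), 't': array([534.0225, 236.5267, 732.9022])}
wrist {'mtx': array([[268.9328,   0.    , 263.408 ],
       [  0.    , 268.9328, 195.2014],
       [  0.    ,   0.    ,   1.    ]]), 'R': array([[ 0.356 ,  0.9345, -0.0012],
       [ 0.9073, -0.3453,  0.24  ],
       [ 0.2238, -0.0865, -0.9708]]), 't': array([-625.0801,  -26.2021,  389.6362])}
```

View pics/scene0.png

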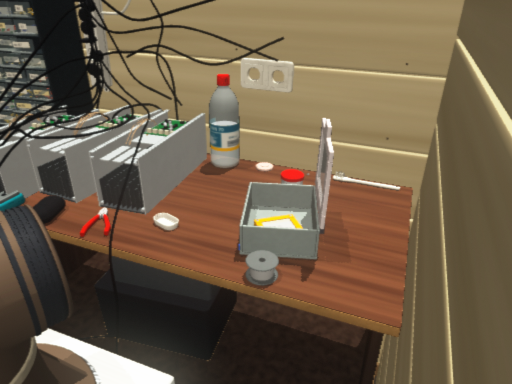

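View pics/side0.png

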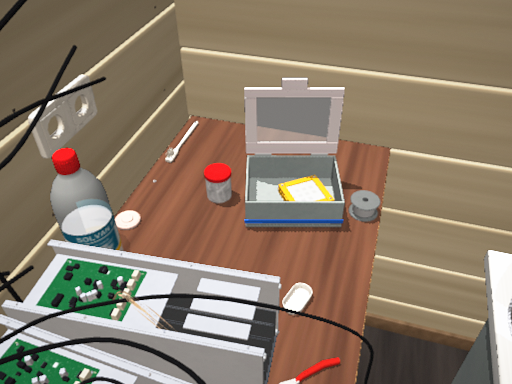

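View pics/wrist0.png

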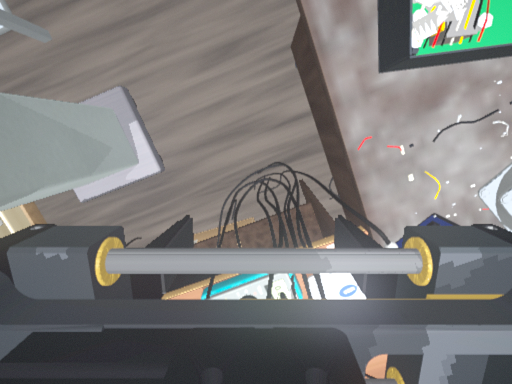

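The scene view shows the box near (280,220), its lid upright on the right at (325,170), the spool at (262,265) and the tin at (292,175). The side view shows the lid with its tab at (295,85). I'll enlarge both.

```bash
python3 - <<'E'
import cv2
a=cv2.imread('pics/scene0.png')[105:295,225:425];cv2.imwrite('pics/sc1.png',cv2.resize(a,None,fx=3,fy=3,interpolation=cv2.INTER_CUBIC))
a=cv2.imread('pics/side0.png')[70:240,195:395];cv2.imwrite('pics/si1.png',cv2.resize(a,None,fx=3.5,fy=3.5,interpolation=cv2.INTER_CUBIC))
E
```

```text
(no output)
```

View pics/sc1.png

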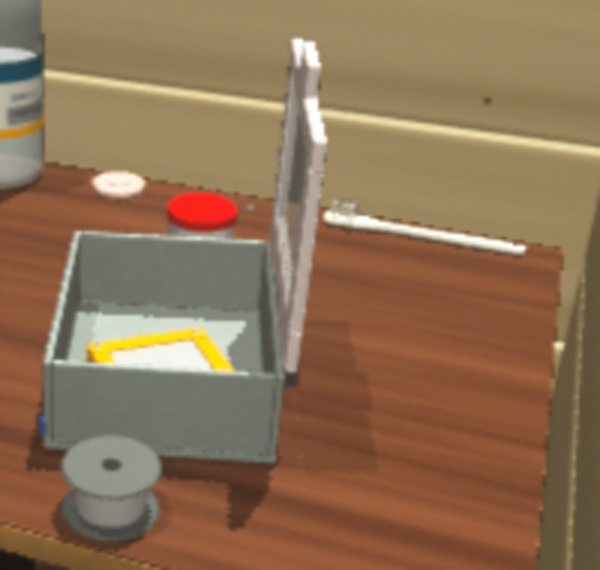

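View pics/si1.png

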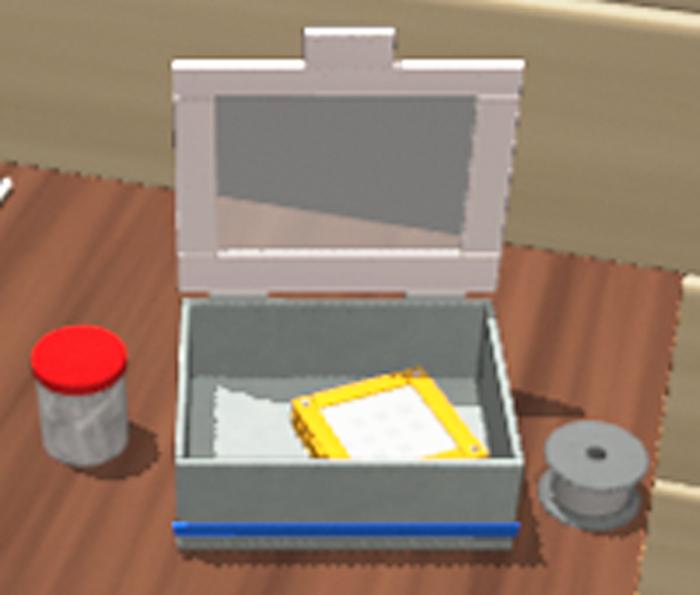

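```bash
cat > m.py <<'E'
from h import *
from scipy.optimize import least_squares
np.set_printoptions(precision=4,suppress=True)
C={n:optics.camera_model(n) for n in ('scene','side')}
def proj(n,X):
    m=C[n];c=m['R']@np.asarray(X)+m['t'];u=m['mtx']@c;return u[:2]/u[2]
def lidpt(th,r,y,s): # r from hinge, s offset along lid top normal
    # shut: direction -x ; normal +z
    return np.array([78-r*np.cos(th)+s*np.sin(th), y, 74+r*np.sin(th)+s*np.cos(th)])
def box2w(p,q):
    x,y,yaw=p; c,s=np.cos(yaw),np.sin(yaw)
    return np.array([x+c*q[0]-s*q[1],y+s*q[0]+c*q[1],q[2]])
E
cat > fit0.py <<'E'
from m import *
# box x toward robot's right (-y world): yaw ~ -pi/2 ; box y -> then world +x (far)
obs=[('side',(245,201.7),(-75,95,70)),('side',(344.4,201.7),(-75,-95,70)),('side',(247,155.4),(75,95,70)),('side',(335.6,155.4),(75,-95,70)),
('side',(245.9,226.6),(-75,95,0)),('side',(342.1,226.6),(-75,-95,0)),
('scene',(241,225.7),(-75,-95,70)),('scene',(318.7,229.7),(75,-95,70)),('scene',(251,182.7),(-75,95,70)),('scene',(315,185.7),(75,95,70)),
('scene',(240.7,254.7),(-75,-95,0)),('scene',(316.7,258.3),(75,-95,0))]
f=lambda p:np.concatenate([proj(n,box2w(p,q))-u for n,u,q in obs])
r=least_squares(f,[650,0,-1.57]);print(r.x,r.fun.reshape(-1,2))
p=r.x
lo=[('side',(282.1,78),(173,25,-4)),('side',(308.1,78.3),(173,-25,-4)),('side',(244.1,87.4),(153,97,0)),('side',(345,88),(153,-97,0)),('scene',(333.3,152.3),(153,-97,4)),('scene',(331,120.3),(173,-25,4)),('scene',(322.3,118.3),(173,25,-4))]
g=lambda t:np.concatenate([proj(n,box2w(p,lidpt(t[0],*q)))-u for n,u,q in lo])
r2=least_squares(g,[1.57]);print(r2.x,r2.fun.reshape(-1,2))
# bystanders
def ground(n,u,z):
    m=C[n];d=m['R'].T@np.linalg.inv(m['mtx'])@[u[0],u[1],1];o=-m['R'].T@m['t'];return o+d*(z-o[2])/d[2]
print('spool top',ground('scene',(225+112/3,105+464/3),34),ground('side',(195+597/3.5,70+452/3.5),34))
print('tin top',ground('side',(195+79/3.5,70+355/3.5),68),ground('scene',(225+203/3,105+210/3),68))
print('dish',ground('side',(298,297),10),ground('scene',(167,222),10))
print('table right edge',ground('scene',(225+545/3,105+540/3),0),ground('scene',(225+562/3,105+255/3),0))
for q in [(173,0,-4),(173,0,4),(0,0,0)]: print(box2w(p,lidpt(r2.x[0],*q)))
E
python3 fit0.py
```

```text
[ 538.8042 -180.1487   -1.2818] [[-0.3684  0.0119]
 [ 0.2651 -0.0525]
 [-0.5028 -0.8788]
 [-0.4499 -1.0046]
 [-0.4131  0.9209]
 [-1.5692  0.9   ]
 [-1.2274  0.1854]
 [ 1.7653  0.8416]
 [-1.1397 -1.1217]
 [ 0.402  -0.8636]
 [-0.7086  1.4423]
 [ 0.4949  2.7138]]
[1.5675] [[-0.6354  1.5609]
 [-0.1597  1.1908]
 [-0.3872  0.7171]
 [-0.4346 -0.136 ]
 [-0.2434 -0.65  ]
 [-0.3916  6.1113]
 [ 1.8806 -0.2101]]
spool top [ 390.7952 -194.6995   34.    ] [ 389.0244 -195.2994   34.    ]
tin top [ 691.3642 -155.2687   68.    ] [ 685.8693 -160.7832   68.    ]
dish [468.5429  59.4843  10.    ] [465.5514  55.4054  10.    ]
table right edge [ 462.3879 -443.3221    0.    ] [ 861.6596 -440.0593    0.    ]
[ 559.7311 -250.5272  246.9857]
[ 562.0112 -258.1954  247.0124]
[ 561.0354 -254.9135   74.    ]
```

```bash
cat > g.py <<'E'
from m import *
def ground(n,u,z):
    m=C[n];d=m['R'].T@np.linalg.inv(m['mtx'])@[u[0],u[1],1];o=-m['R'].T@m['t'];return o+d*(z-o[2])/d[2]
for n,u,z in [('scene',(97,203),0),('scene',(143,212),0),('scene',(92,152),120),('scene',(205,115),120),('side',(280,280),120),('side',(263,384),120),('side',(47,243),120),
 ('scene',(100,222),0),('scene',(40,215),0),('side',(330,300),100),('scene',(118,230),100),('scene',(115,300),0)]:
    print(n,u,z,ground(n,u,z).round())
for n in C: print(n,-C[n]['R'].T@C[n]['t'])
E
python3 g.py
python3 - <<'E'
import cv2
for n in('scene','side'):
    a=cv2.imread(f'pics/{n}0.png');a=a[90:384,0:260] if n=='scene' else a[200:384,0:400];cv2.imwrite(f'pics/{n}L.png',cv2.resize(a,None,fx=2,fy=2))
E
```

```text
scene (97, 203) 0 [488. 268.   0.]
scene (143, 212) 0 [495. 141.   0.]
scene (92, 152) 120 [515. 280. 120.]
scene (205, 115) 120 [888. 182. 120.]
side (280, 280) 120 [488. 117. 120.]
side (263, 384) 120 [468. 275. 120.]
side (47, 243) 120 [861. 152. 120.]
scene (100, 222) 0 [422. 202.   0.]
scene (40, 215) 0 [393. 347.   0.]
side (330, 300) 100 [412. 116. 100.]
scene (118, 230) 100 [293.  30. 100.]
scene (115, 300) 0 [236.   9.   0.]
scene [-138.3795 -384.4661  464.2846]
side [392.8825 532.1141 663.904 ]
```

View pics/sceneL.png

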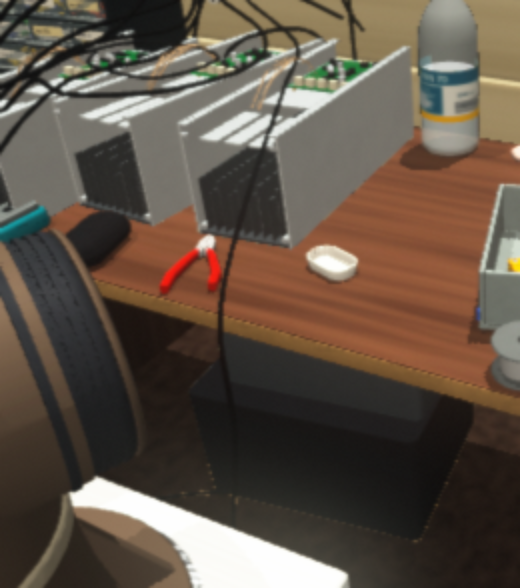

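View pics/sideL.png

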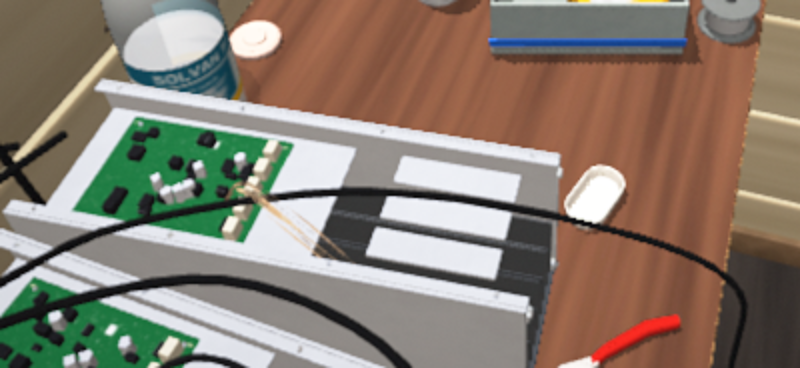

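The scene crop shows the nearest rack's right-front foot at (143,212) in the full image, with a cable draped past (120,205). The side crop shows the same cable bending at (371,350). I'll triangulate it.

```bash
cat > c.py <<'E'
from m import *
S=[(145,115),(132,160),(120,205),(111,240),(111,265),(115,300)]
T=np.array([(165,295),(225,296),(280,307),(325,320),(360,336),(371,350),(369,370)],float)
T=np.array([T[i]+(T[i+1]-T[i])*a for i in range(6) for a in np.linspace(0,1,20)])
def ray(n,u):
    m=C[n];d=m['R'].T@np.linalg.inv(m['mtx'])@[u[0],u[1],1];return -m['R'].T@m['t'],d/np.linalg.norm(d)
for s in S:
    o1,d1=ray('scene',s);best=None
    for t in T:
        o2,d2=ray('side',t);A=np.stack([d1,-d2],1);k=np.linalg.lstsq(A,o2-o1,rcond=None)[0]
        a=o1+k[0]*d1;b=o2+k[1]*d2;e=np.linalg.norm(a-b)
        if best is None or e<best[0]:best=(e,(a+b)/2,t)
    print(s,best)
E
python3 c.py
```

```text
(145, 115) (np.float64(27.088503708114786), array([623.9262, 214.0081, 177.6864]), array([165., 295.]))
(132, 160) (np.float64(0.9204303030589647), array([512.7736, 165.0588, 120.1472]), array([253.9474, 301.7895]))
(120, 205) (np.float64(0.7902701027044531), array([411.6514, 128.078 ,  64.5558]), array([326.8421, 320.8421]))
(111, 240) (np.float64(0.41596864194305405), array([355.0327, 112.449 ,  18.0924]), array([361.7368, 338.2105]))
(111, 265) (np.float64(0.21043636557000323), array([335.2648, 105.4225, -27.7515]), array([370.6842, 353.1579]))
(115, 300) (np.float64(9.610212717854562), array([ 324.1935,   95.2721, -102.9412]), array([369., 370.]))
```

```bash
cat > k.py <<'E'
from m import *
from scipy.spatial.transform import Rotation as Ro
P=np.array([538.8,-180.1,-1.2818])
def Rt(alpha): # alpha deg finger inclination below level, pointing to +box x
    yaw=P[2]+np.pi/2
    return Ro.from_euler('z',yaw)*Ro.from_euler('x',-np.pi/2)*Ro.from_rotvec([-np.radians(90-alpha),0,0])
def cur():
    s=env.state();return s,Ro.from_euler('xyz',s['tcp_rot'])
def tobox(w):
    c,s_=np.cos(P[2]),np.sin(P[2]);d=np.asarray(w)-[P[0],P[1],0];return np.array([c*d[0]+s_*d[1],-s_*d[0]+c*d[1],d[2]])
def go(xyz,alpha):
    s,R=cur();w=box2w(P,xyz)
    print('slide m',(R.inv().apply(w-s['eef_pos'])/1000).round(4),'dr',(R.inv()*Rt(alpha)).as_rotvec().round(4))
def show():
    s,R=cur();y=R.apply([0,1,0]);print('t',round(s['t'],2),'box',tobox(s['eef_pos']).round(1),'F',s['ft_force'].round(2),'alpha',np.degrees(np.arctan2(-y[2],np.hypot(y[0],y[1]))).round(1),'j',s['joints'].round(2),'op',round(s['opening'],2))
if __name__=='__main__':
    import sys
    show()
    a=list(map(float,sys.argv[1:]))
    if len(a)>=4: go(a[:3],a[3])
E
python3 k.py -140 0 300 90
```

```text
t 0.15 box [-822.5  -85.6  214.2] F [ 0.09  0.27 -0.04] alpha 90.0 j [ 1.1   0.49  1.56  0.    1.09 -0.11] op 1.0
slide m [ 0.4826 -0.0854 -0.4902] dr [ 0.0008 -0.6529 -0.0004]
```

>>> drive_tool:
  steps:
    - {"slide": [0,-0.04,0],"dr": [0,0,0],"fingers": 0}
    - {"slide": [0,-0.08,0],"dr": [0,0,0],"fingers": 0}
    - {"slide": [0.01,-0.1,-0.03],"dr": [0,0,0],"fingers": 0}
    - {"slide": [0.03,-0.1,-0.07],"dr": [0,-0.1,0],"fingers": 0}
    - {"slide": [0.05,-0.1,-0.11],"dr": [0,-0.2,0],"fingers": 0}

```text
t: 0.57
eef_pos: [229.0, 468.6, 315.3]
tcp_rot: [-1.569, -0.001, -0.158]
ft_force: [1.7, 1.0, -0.6]
opening: 0.706
```

```bash
python3 k.py -140 0 300 90
```

```text
t 0.57 box [-710.1 -112.   315.3] F [ 1.74  1.03 -0.61] alpha 89.9 j [ 0.99  0.25  1.66 -0.    1.23 -0.42] op 0.71
slide m [ 0.3475  0.0148 -0.4657] dr [-0.0014 -0.4471  0.0012]
```

```bash
python3 - <<'E'
from k import *
s,R=cur();j=s['joints'];E=Ro.from_euler
T=(E('z',j[0])*E('y',j[1]+j[2])*E('z',j[3])*E('y',j[4])*E('z',j[5])).inv()*R
print(T.as_matrix().round(3))
for al in (90,70,60,50,45):
  for fl in (0,1):
    Rd=Rt(al)*E('y',np.pi*fl)
    for pit in (1.9,2.2):
      M=(E('z',-0.1)*E('y',pit)).inv()*Rd*T.inv()
      print(al,fl,pit,M.as_euler('ZYZ').round(2))
E
```

```text
[[-0.  0. -1.]
 [-1.  0.  0.]
 [ 0.  1.  0.]]
90 0 1.9 [ 0.    1.24 -1.96]
90 0 2.2 [ 0.    0.94 -1.96]
90 1 1.9 [0.   1.24 1.18]
90 1 2.2 [0.   0.94 1.18]
70 0 1.9 [-0.36  1.13 -1.82]
70 0 2.2 [-0.43  0.85 -1.69]
70 1 1.9 [-0.36  1.13  1.32]
70 1 2.2 [-0.43  0.85  1.46]
60 0 1.9 [-0.55  1.09 -1.74]
60 0 2.2 [-0.67  0.85 -1.53]
60 1 1.9 [-0.55  1.09  1.4 ]
60 1 2.2 [-0.67  0.85  1.61]
50 0 1.9 [-0.74  1.07 -1.65]
50 0 2.2 [-0.9   0.87 -1.38]
50 1 1.9 [-0.74  1.07  1.49]
50 1 2.2 [-0.9   0.87  1.76]
45 0 1.9 [-0.84  1.07 -1.6 ]
45 0 2.2 [-1.01  0.89 -1.31]
45 1 1.9 [-0.84  1.07  1.54]
45 1 2.2 [-1.01  0.89  1.83]
```

>>> drive_tool:
  steps:
    - {"slide": [0.03,0.0,-0.03],"dr": [0,-0.1,0],"fingers": 0}
    - {"slide": [0.06,0.0,-0.06],"dr": [0,-0.2,0],"fingers": 0}
    - {"slide": [0.08,0.0,-0.1],"dr": [0,-0.3,0],"fingers": 0}
    - {"slide": [0.1,0.0,-0.14],"dr": [0,-0.4,0],"fingers": 0}
    - {"slide": [0.12,0.0,-0.17],"dr": [0,-0.447,0],"fingers": 0}

```text
t: 0.98
eef_pos: [318.8, 282.5, 314.6]
tcp_rot: [-1.571, 0.0, 0.289]
ft_force: [1.4, 0.9, -0.3]
opening: 0.355
```

```bash
python3 k.py -150 0 300 60
```

```text
t 0.98 box [-506.1  -79.1  314.6] F [ 1.38  0.94 -0.3 ] alpha 90.0 j [ 0.57  0.1   1.86  0.    1.19 -1.29] op 0.35
slide m [ 0.079   0.0146 -0.3561] dr [-0.5236  0.0003  0.    ]
```

>>> drive_tool:
  steps:
    - {"slide": [0.02,0.0,-0.036],"dr": [0,0,0],"fingers": 0}
    - {"slide": [0.04,0.0,-0.072],"dr": [0,0,0],"fingers": 0}
    - {"slide": [0.06,0.0,-0.108],"dr": [-0.1,0,0],"fingers": 0}
    - {"slide": [0.07,0.0,-0.146],"dr": [-0.22,0,0],"fingers": 0}
    - {"slide": [0.079,0.0,-0.186],"dr": [-0.34,0,0],"fingers": 0}

```text
t: 1.4
eef_pos: [448.6, 125.9, 315.3]
tcp_rot: [-1.916, -0.001, 0.282]
ft_force: [0.2, -0.0, 0.2]
opening: 0.027
```

```bash
python3 k.py -150 0 280 50
```

```text
t 1.4 box [-319.     0.7  315.3] F [ 0.23 -0.03  0.16] alpha 70.2 j [ 0.33  0.19  1.79 -0.37  1.2  -1.38] op 0.03
slide m [ 0.0005  0.0904 -0.1471] dr [-0.3527 -0.0069 -0.0026]
```

```bash
python3 k.py -150 0 300 90;python3 k.py 125 0 300 90
```

```text
t 1.4 box [-319.     0.7  315.3] F [ 0.23 -0.03  0.16] alpha 70.2 j [ 0.33  0.19  1.79 -0.37  1.2  -1.38] op 0.03
slide m [ 0.0005  0.0716 -0.1539] dr [ 0.3454 -0.0073 -0.0001]
t 1.4 box [-319.     0.7  315.3] F [ 0.23 -0.03  0.16] alpha 70.2 j [ 0.33  0.19  1.79 -0.37  1.2  -1.38] op 0.03
slide m [ 0.0025  0.1647 -0.4126] dr [ 0.3454 -0.0073 -0.0001]
```

>>> drive_tool:
  steps:
    - {"slide": [0,0.014,-0.036],"dr": [0.1,0,0],"fingers": 0}
    - {"slide": [0,0.028,-0.072],"dr": [0.2,0,0],"fingers": 0}
    - {"slide": [0,0.042,-0.108],"dr": [0.3,0,0],"fingers": 0}
    - {"slide": [0,0.056,-0.144],"dr": [0.345,-0.007,0],"fingers": 0}
    - {"slide": [0,0.07,-0.18],"dr": [0.345,-0.007,0],"fingers": 0}

```text
t: 1.82
eef_pos: [500.6, -58.3, 308.8]
tcp_rot: [-1.562, -0.0, 0.289]
ft_force: [1.7, 1.2, -0.2]
opening: 0.007
```

```bash
python3 k.py 125 0 300 90
```

```text
t 1.82 box [-127.6   -1.9  308.8] F [ 1.68  1.23 -0.18] alpha 89.5 j [-0.25  0.23  1.71  0.01  1.21 -2.11] op 0.01
slide m [ 0.0019  0.0067 -0.2527] dr [-0.0085  0.0002  0.0004]
```

>>> drive_tool:
  steps:
    - {"slide": [0.001,0,-0.038],"dr": [0,0,0],"fingers": 0}
    - {"slide": [0.001,0,-0.076],"dr": [0,0,0],"fingers": 0}
    - {"slide": [0.002,0,-0.114],"dr": [0,0,0],"fingers": 0}
    - {"slide": [0.002,0,-0.152],"dr": [0,0,0],"fingers": 0}
    - {"slide": [0.002,0,-0.19],"dr": [0,0,0],"fingers": 0}

```text
t: 2.23
eef_pos: [556.7, -238.8, 307.5]
tcp_rot: [-1.565, 0.001, 0.29]
ft_force: [-0.3, 0.7, -0.6]
opening: 0.008
```

>>> drive_tool:
  steps:
    - {"slide": [0,0,-0.035],"dr": [0,0,0],"fingers": 0}
    - {"slide": [0,0.002,-0.06],"dr": [0,0,0],"fingers": 0}
    - {"slide": [0,0.03,-0.064],"dr": [0,0,0],"fingers": 0}
    - {"slide": [0,0.05,-0.064],"dr": [0,0,0],"fingers": 0}
    - {"slide": [0,0.065,-0.064],"dr": [0,0,0],"fingers": 0}

```text
t: 2.65
eef_pos: [574.0, -298.3, 239.9]
tcp_rot: [-1.564, 0.003, 0.289]
ft_force: [-0.6, -0.1, 0.1]
opening: 0.004
```

```bash
python3 k.py 100 0 222 90; python3 - <<'E'
from h import *
a=snap('side','s2.png');b=snap('scene','c2.png')
cv2.imwrite('pics/b2.png',cv2.cvtColor(np.hstack([cv2.resize(a[40:240,195:395],(400,400),interpolation=2),cv2.resize(b[60:260,225:425],(400,400),interpolation=2)]),cv2.COLOR_RGB2BGR))
E
```

```text
t 2.65 box [123.3   0.1 239.9] F [-0.59 -0.07  0.13] alpha 89.6 j [-0.58  0.5   1.46  0.    1.18 -2.44] op 0.0
slide m [-0.      0.0181  0.0232] dr [-0.0072  0.     -0.0028]
```

View pics/b2.png

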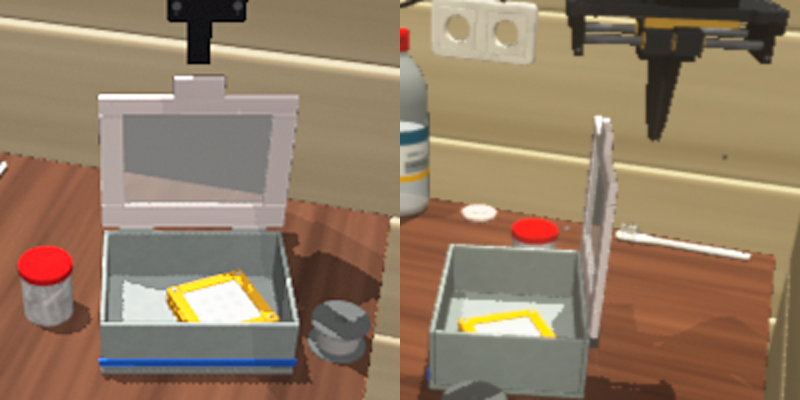

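The lid still stands upright and the fingertip is behind the tab, centred on it in the side view: finger at (199,60), tab at (200,85). Next I go down and approach.

>>> drive_tool:
  steps:
    - {"slide": [0,0.015,0.0],"dr": [-0.007,0,0],"fingers": 0}
    - {"slide": [0,0.018,0.01],"dr": [-0.007,0,0],"fingers": 0}
    - {"slide": [0,0.018,0.018],"dr": [-0.007,0,0],"fingers": 0}
    - {"slide": [0,0.018,0.023],"dr": [-0.007,0,0],"fingers": 0}
    - {"slide": [0,0.018,0.023],"dr": [-0.007,0,0],"fingers": 0}

```text
t: 3.17
eef_pos: [568.1, -274.5, 226.0]
tcp_rot: [-1.574, 0.0, 0.291]
ft_force: [-0.2, -0.2, 0.1]
opening: 0.006
```

>>> drive_tool:
  steps:
    - {"slide": [0,0,0.003],"dr": [0,0,0],"fingers": 0}
    - {"slide": [0,0,0.006],"dr": [0,0,0],"fingers": 0}
    - {"slide": [0,0,0.009],"dr": [0,0,0],"fingers": 0}
    - {"slide": [0,0,0.012],"dr": [0,0,0],"fingers": 0}
    - {"slide": [0,0,0.015],"dr": [0,0,0],"fingers": 0}

```text
t: 3.58
eef_pos: [563.7, -261.3, 224.7]
tcp_rot: [-1.573, 0.001, 0.29]
ft_force: [-0.7, 0.3, 0.3]
opening: 0.005
```

```bash
python3 k.py 60 0 222 90; python3 - <<'E'
from h import *
a=snap('side','s3.png');b=snap('scene','c3.png')
cv2.imwrite('pics/b3.png',cv2.cvtColor(np.hstack([cv2.resize(a[40:240,195:395],(400,400),interpolation=2),cv2.resize(b[100:200,275:375],(400,400),interpolation=2)]),cv2.COLOR_RGB2BGR))
E
```

```text
t 3.58 box [ 84.9   0.8 224.7] F [-0.72  0.32  0.31] alpha 89.9 j [-0.54  0.48  1.56 -0.    1.11 -2.4 ] op 0.01
slide m [-0.0008  0.0026  0.0249] dr [ 0.0022  0.001  -0.0009]
```

View pics/b3.png

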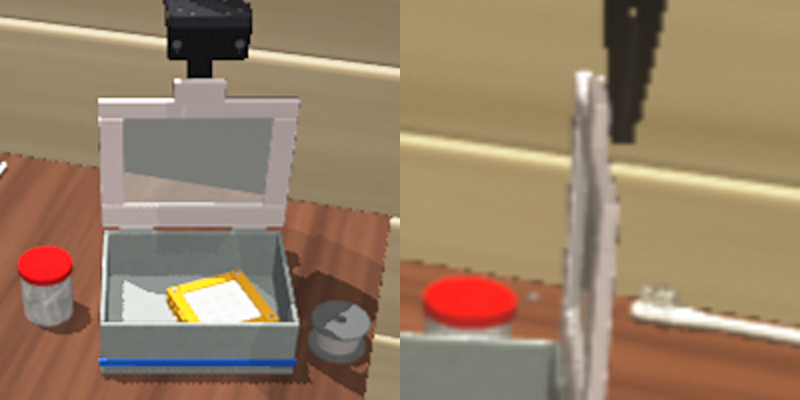

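>>> drive_tool:
  steps:
    - {"slide": [0,0,0.004],"dr": [0,0,0],"fingers": 0}
    - {"slide": [0,0,0.008],"dr": [0,0,0],"fingers": 0}
    - {"slide": [0,0,0.012],"dr": [0,0,0],"fingers": 0}
    - {"slide": [0,0,0.016],"dr": [0,0,0],"fingers": 0}
    - {"slide": [0,0,0.019],"dr": [0,0,0],"fingers": 0}

```text
t: 4.1
eef_pos: [558.2, -242.6, 224.4]
tcp_rot: [-1.573, 0.001, 0.29]
ft_force: [0.3, 0.1, -0.6]
opening: 0.006
```

```bash
python3 k.py 52 0 222 90; python3 - <<'E'
from h import *
a=snap('side','s4.png');b=snap('scene','c4.png')
cv2.imwrite('pics/b4.png',cv2.cvtColor(np.hstack([cv2.resize(a[40:240,195:395],(400,400),interpolation=2),cv2.resize(b[100:200,275:375],(400,400),interpolation=2)]),cv2.COLOR_RGB2BGR))
E
```

```text
t 4.1 box [ 65.5   0.7 224.4] F [ 0.27  0.1  -0.6 ] alpha 89.9 j [-0.52  0.46  1.59 -0.    1.09 -2.38] op 0.01
slide m [-0.0007  0.0024  0.0135] dr [ 0.0018  0.0012 -0.0013]
```

View pics/b4.png

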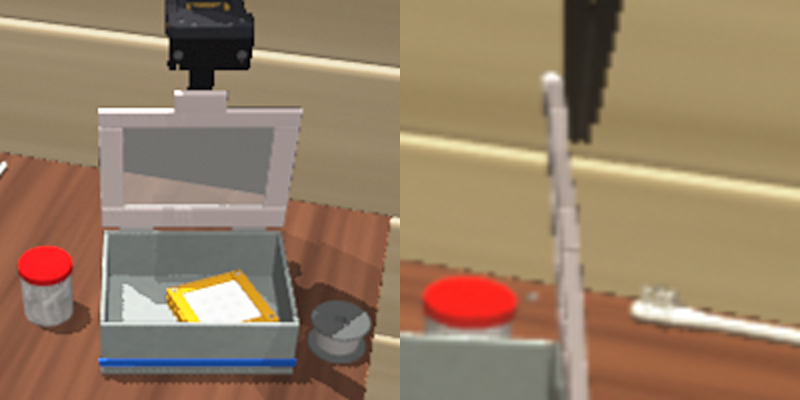

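>>> drive_tool:
  steps:
    - {"slide": [0,0,0.004],"dr": [0,0,0],"fingers": 0}
    - {"slide": [0,0,0.008],"dr": [0,0,0],"fingers": 0}
    - {"slide": [0,0,0.012],"dr": [0,0,0],"fingers": 0}
    - {"slide": [0,0,0.015],"dr": [0,0,0],"fingers": 0}

```text
t: 4.53
eef_pos: [553.9, -228.3, 224.4]
tcp_rot: [-1.573, 0.001, 0.29]
ft_force: [0.7, 0.1, -0.1]
opening: 0.004
```

```bash
python3 k.py 0 0 285 90; python3 - <<'E'
from h import *
b=snap('scene','c5.png');a=snap('side','s5.png')
cv2.imwrite('pics/b5.png',cv2.cvtColor(np.hstack([cv2.resize(a[40:240,195:395],(400,400),interpolation=2),cv2.resize(b[100:200,275:375],(400,400),interpolation=2)]),cv2.COLOR_RGB2BGR))
from k import *
for th in np.arange(.8,1.6,.05): print(th.round(2),*[proj('side',box2w(P,lidpt(th,173,0,s))).round(1) for s in(-4,4)],proj('scene',box2w(P,lidpt(th,173,-25,0))).round(1))
E
```

```text
t 4.53 box [ 50.5   0.7 224.4] F [ 0.67  0.07 -0.07] alpha 89.9 j [-0.5   0.44  1.61 -0.    1.08 -2.36] op 0.0
slide m [-0.0007 -0.0607  0.0504] dr [ 0.0017  0.0011 -0.0012]
0.8 [297.  138.2] [297.  133.7] [261.1 149. ]
0.85 [297.  133.3] [296.9 128.9] [264.6 146.2]
0.9 [296.9 128.6] [296.8 124.3] [268.2 143.5]
0.95 [296.8 123.9] [296.8 119.7] [272. 141.]
1.0 [296.7 119.4] [296.7 115.2] [276.  138.7]
1.05 [296.6 114.9] [296.5 110.9] [280.1 136.5]
1.1 [296.5 110.6] [296.4 106.8] [284.4 134.6]
1.15 [296.4 106.5] [296.2 102.8] [288.7 132.8]
1.2 [296.2 102.5] [296.1  99. ] [293.2 131.2]
1.25 [296.1  98.7] [295.9  95.4] [297.8 129.8]
1.3 [295.9  95.1] [295.7  92. ] [302.5 128.7]
1.35 [295.7  91.7] [295.5  88.8] [307.2 127.8]
1.4 [295.5  88.5] [295.3  85.8] [312. 127.]
1.45 [295.2  85.6] [295.  83.] [316.9 126.6]
1.5 [295.   82.8] [294.8  80.5] [321.8 126.3]
1.55 [294.8  80.4] [294.6  78.3] [326.6 126.3]
```

View pics/b5.png

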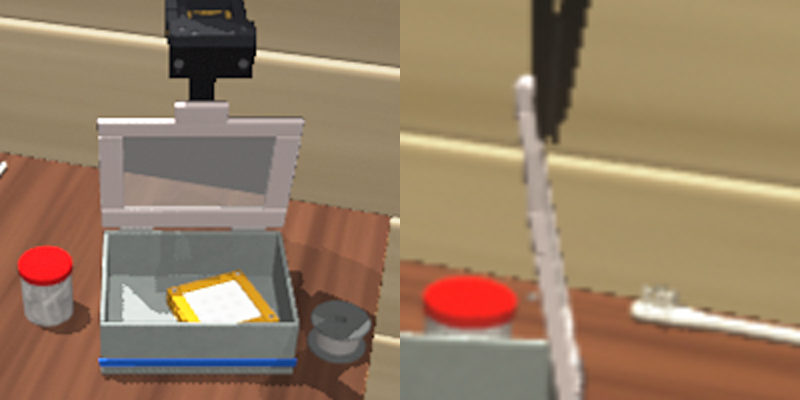

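>>> drive_tool:
  steps:
    - {"slide": [0,0,0.004],"dr": [0,0,0],"fingers": 0}
    - {"slide": [0,-0.034,0.006],"dr": [0,0,0],"fingers": 0}
    - {"slide": [0,-0.05,0.026],"dr": [0,0,0],"fingers": 0}
    - {"slide": [0,-0.05,0.06],"dr": [0,0,0],"fingers": 0}
    - {"slide": [0,-0.042,0.088],"dr": [-0.1,0,0],"fingers": 0}

```text
t: 5.05
eef_pos: [529.7, -145.3, 267.9]
tcp_rot: [-1.674, -0.002, 0.287]
ft_force: [1.2, -0.0, -0.5]
opening: 0.005
```

```bash
cat >> k.py <<'E'
E
cat > lid.py <<'E'
from k import *
def tcp(th,al,s=18,h0=6,sl=.08,gap=0):
    a=np.radians(al);E=lidpt(th,173,0,-4);h=h0+sl*s+gap
    return E-s*np.array([-np.cos(a),0,np.sin(a)])-h*np.array([np.sin(a),0,np.cos(a)])
def tab(name='side'):
    pass
if __name__=='__main__':
    import sys
    th,al,gap=map(float,sys.argv[1:4]);tag=sys.argv[4] if len(sys.argv)>4 else None
    show();t=tcp(th,al,gap=gap);print('tcp',t.round(1));go(t,al)
    if tag:
        b=optics.read_camera('scene');a=optics.read_camera('side')
        cv2.imwrite('pics/b%s.png'%tag,cv2.cvtColor(np.hstack([cv2.resize(a[70:230,215:375],(400,400),interpolation=2),cv2.resize(b[90:250,205:365],(400,400),interpolation=2)]),cv2.COLOR_RGB2BGR))
E
python3 lid.py 1.2 80 8 6
```

```text
t 5.05 box [-36.    1.2 267.9] F [ 1.24 -0.03 -0.47] alpha 84.1 j [-0.35  0.31  1.71 -0.09  1.06 -2.16] op 0.01
tcp [ -0.5   0.  213.4]
slide m [-0.0012  0.0579 -0.0297] dr [-0.0714 -0.0025  0.0021]
```

View pics/b6.png

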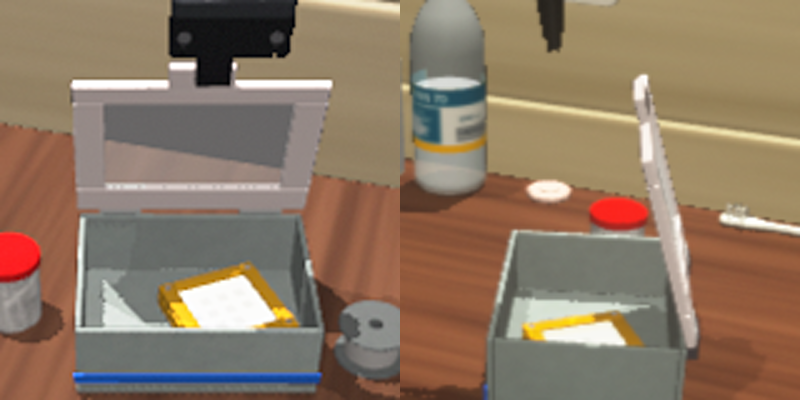

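The hand is over on the left. The lid leans at about 1.29 rad, with the tab at (303,120) in the scene view. Now I go under it.

>>> drive_tool:
  steps:
    - {"slide": [-0.001,0.035,0.0],"dr": [-0.07,0,0],"fingers": 0}
    - {"slide": [-0.001,0.058,-0.012],"dr": [-0.07,0,0],"fingers": 0}
    - {"slide": [-0.001,0.058,-0.028],"dr": [-0.07,0,0],"fingers": 0}

```text
t: 5.4
eef_pos: [535.9, -175.7, 207.5]
tcp_rot: [-1.739, 0.006, 0.292]
ft_force: [0.6, -0.6, -0.2]
opening: 0.0
```

```bash
python3 lid.py 1.2 80 0 7
```

```text
t 5.4 box [ -5.   -1.5 207.5] F [ 0.64 -0.62 -0.19] alpha 80.4 j [-0.37  0.38  1.78 -0.18  0.89 -2.13] op 0.0
tcp [  7.4   0.  214.8]
slide m [ 0.0014 -0.0051 -0.0135] dr [-0.0065  0.0042 -0.0053]
```

View pics/b7.png

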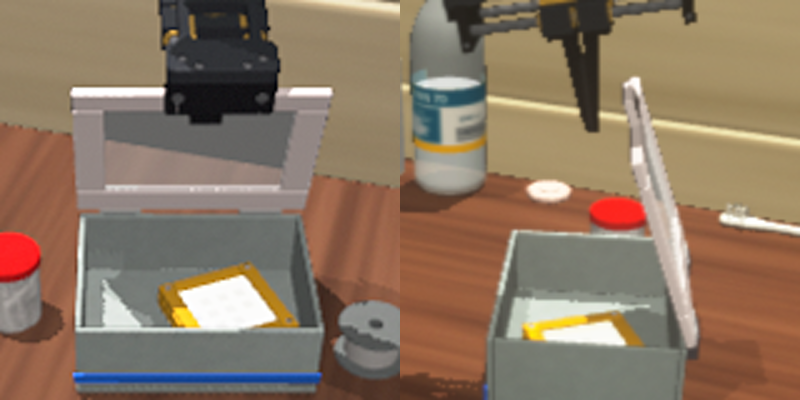

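The lid has started falling and is at about 1.25 rad. I'll close the gap gently.

>>> drive_tool:
  steps:
    - {"slide": [0.001,-0.003,-0.005],"dr": [0,0,0],"fingers": 0}
    - {"slide": [0.001,-0.004,-0.008],"dr": [0,0,0],"fingers": 0}

```text
t: 5.67
eef_pos: [541.0, -183.9, 217.6]
tcp_rot: [-1.743, 0.0, 0.29]
ft_force: [0.3, 0.5, -1.0]
opening: 0.003
```

```bash
python3 lid.py 1.18 80 0 8
```

```text
t 5.67 box [  4.3   1.  217.6] F [ 0.32  0.53 -1.02] alpha 80.1 j [-0.38  0.38  1.76 -0.17  0.91 -2.14] op 0.0
tcp [  4.2   0.  213.4]
slide m [-0.001   0.0042  0.0008] dr [-0.0022  0.0009 -0.0001]
```

View pics/b8.png

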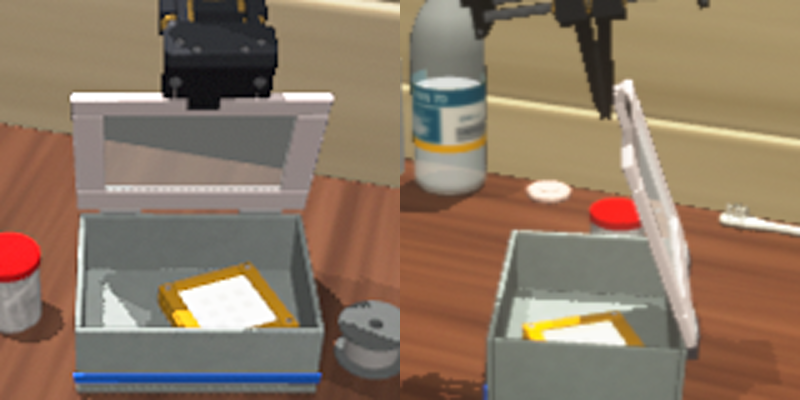

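>>> drive_tool:
  steps:
    - {"slide": [0,0.003,0.0],"dr": [0,0,0],"fingers": 0}
    - {"slide": [-0.001,0.004,0.0],"dr": [0,0,0],"fingers": 0}
    - {"slide": [-0.001,0.004,0.0],"dr": [0,0,0],"fingers": 0}
    - {"slide": [-0.001,0.004,0.0],"dr": [0,0,0],"fingers": 0}

```text
t: 6.1
eef_pos: [539.6, -184.4, 212.7]
tcp_rot: [-1.742, 0.001, 0.29]
ft_force: [-0.8, -0.0, -0.3]
opening: 0.005
```

```bash
python3 lid.py 1.1 78 0 9
```

```text
t 6.1 box [  4.3  -0.5 212.7] F [-0.79 -0.   -0.3 ] alpha 80.2 j [-0.38  0.38  1.76 -0.17  0.9  -2.14] op 0.0
tcp [ -7.6   0.  207.2]
slide m [0.0005 0.0033 0.0127] dr [-0.0378  0.0014 -0.0012]
```

View pics/b9.png

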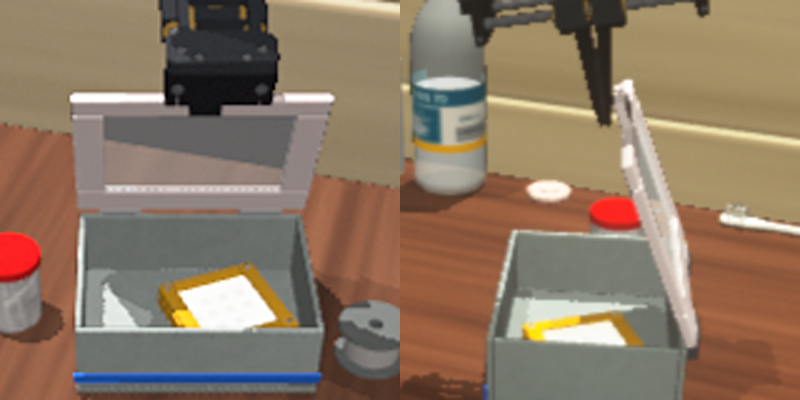

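The lid has stopped on the finger. The tab is unchanged at (294,123) in the scene view, so it is caught at about 1.2 rad. Next comes slow lowering.

```bash
sed -i 's/h0=6/h0=10/' lid.py; cat > lo.py <<'E'
from lid import *
import sys
def alp(th): return 50+ (80-50)*min(1,max(0,th/1.2))
def rows(ths):
    s,R=cur();
    for th in ths:
        t=tcp(th,alp(th));w=box2w(P,t)
        print(round(th,3),(R.inv().apply(w-s['eef_pos'])/1000).round(4),(R.inv()*Rt(alp(th))).as_rotvec().round(3))
a,b=float(sys.argv[1]),float(sys.argv[2])
show()
if len(sys.argv)>3:
    tag=sys.argv[3]
    bb=optics.read_camera('scene');aa=optics.read_camera('side')
    cv2.imwrite('pics/b%s.png'%tag,cv2.cvtColor(np.hstack([cv2.resize(aa[70:230,215:375],(400,400),interpolation=2),cv2.resize(bb[90:250,205:365],(400,400),interpolation=2)]),cv2.COLOR_RGB2BGR))
rows(a+(b-a)*np.arange(0,6)/5)
E
python3 lo.py 1.2 1.15
```

```text
t 6.2 box [  4.4  -0.4 212.7] F [ 0.44 -0.45 -0.71] alpha 80.2 j [-0.38  0.38  1.76 -0.17  0.9  -2.14] op 0.0
1.2 [ 0.0004 -0.0015  0.0007] [-0.003  0.001 -0.001]
1.19 [ 0.0004 -0.0011  0.0023] [-0.007  0.001 -0.001]
1.18 [ 0.0004 -0.0006  0.0039] [-0.012  0.001 -0.001]
1.17 [ 0.0004 -0.0001  0.0055] [-0.016  0.001 -0.001]
1.16 [0.0004 0.0004 0.0071] [-0.02   0.001 -0.001]
1.15 [0.0004 0.0009 0.0087] [-0.025  0.001 -0.001]
```

>>> drive_tool:
  steps:
    - {"slide": [0,-0.001,0.0016],"dr": [-0.005,0,0],"fingers": 0}
    - {"slide": [0,-0.001,0.0032],"dr": [-0.01,0,0],"fingers": 0}
    - {"slide": [0,-0.0005,0.0048],"dr": [-0.015,0,0],"fingers": 0}
    - {"slide": [0,0,0.0064],"dr": [-0.018,0,0],"fingers": 0}
    - {"slide": [0,0.0005,0.008],"dr": [-0.022,0,0],"fingers": 0}

```text
t: 6.62
eef_pos: [537.5, -176.9, 210.9]
tcp_rot: [-1.765, 0.001, 0.29]
ft_force: [0.1, 0.0, -0.1]
opening: 0.003
```

```bash
python3 lo.py 1.15 1.09 10
```

```text
t 6.62 box [ -3.4  -0.3 210.9] F [ 0.08  0.04 -0.09] alpha 78.9 j [-0.36  0.38  1.78 -0.2   0.87 -2.1 ] op 0.0
1.15 [0.0003 0.0003 0.0005] [-0.002  0.002 -0.001]
1.138 [0.0003 0.0009 0.0024] [-0.008  0.002 -0.001]
1.126 [0.0003 0.0015 0.0043] [-0.013  0.002 -0.001]
1.114 [0.0003 0.0022 0.0062] [-0.018  0.002 -0.001]
1.102 [0.0003 0.0028 0.0081] [-0.023  0.002 -0.001]
1.09 [0.0003 0.0035 0.01  ] [-0.029  0.002 -0.001]
```

View pics/b10.png

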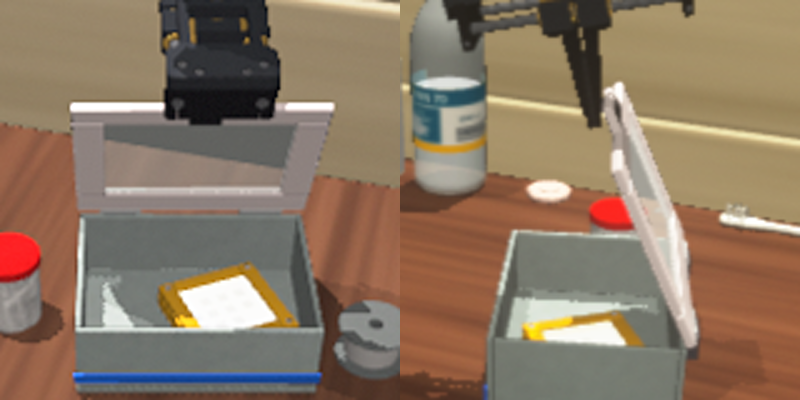

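The lid is riding on the finger at about 1.16 rad, tab at (290,125). Continuing.

>>> drive_tool:
  steps:
    - {"slide": [0,0.001,0.0024],"dr": [-0.008,0,0],"fingers": 0}
    - {"slide": [0,0.0015,0.0043],"dr": [-0.013,0,0],"fingers": 0}
    - {"slide": [0,0.002,0.006],"dr": [-0.018,0,0],"fingers": 0}
    - {"slide": [0,0.003,0.008],"dr": [-0.023,0,0],"fingers": 0}
    - {"slide": [0,0.0035,0.01],"dr": [-0.029,0,0],"fingers": 0}

```text
t: 7.13
eef_pos: [534.9, -168.2, 205.4]
tcp_rot: [-1.794, 0.001, 0.29]
ft_force: [-0.1, -0.4, 0.2]
opening: 0.006
```

```bash
python3 lo.py 1.09 1.02
```

```text
t 7.13 box [-12.5  -0.4 205.4] F [-0.11 -0.37  0.16] alpha 77.2 j [-0.33  0.37  1.81 -0.24  0.84 -2.04] op 0.01
1.09 [ 0.0004 -0.0001  0.0002] [ 0.001  0.001 -0.001]
1.076 [0.0004 0.0007 0.0024] [-0.005  0.001 -0.001]
1.062 [0.0004 0.0014 0.0046] [-0.011  0.001 -0.001]
1.048 [0.0004 0.0023 0.0068] [-0.017  0.001 -0.001]
1.034 [0.0004 0.0031 0.009 ] [-0.024  0.001 -0.001]
1.02 [0.0004 0.004  0.0112] [-0.03   0.001 -0.001]
```

>>> drive_tool:
  steps:
    - {"slide": [0,0.0005,0.002],"dr": [-0.005,0,0],"fingers": 0}
    - {"slide": [0,0.001,0.0038],"dr": [-0.01,0,0],"fingers": 0}
    - {"slide": [0,0.002,0.0057],"dr": [-0.015,0,0],"fingers": 0}
    - {"slide": [0,0.0025,0.0077],"dr": [-0.02,0,0],"fingers": 0}
    - {"slide": [0,0.0035,0.0098],"dr": [-0.026,0,0],"fingers": 0}

```text
t: 7.55
eef_pos: [532.4, -159.8, 199.9]
tcp_rot: [-1.82, 0.001, 0.29]
ft_force: [0.5, 1.0, -0.2]
opening: 0.006
```

```bash
python3 lo.py 1.03 0.96 11
```

```text
t 7.55 box [-21.3  -0.4 199.9] F [ 0.46  1.03 -0.15] alpha 75.7 j [-0.31  0.37  1.84 -0.29  0.81 -1.99] op 0.01
1.03 [ 0.0004 -0.0001 -0.0005] [ 0.     0.002 -0.001]
1.016 [0.0004 0.0007 0.0017] [-0.006  0.002 -0.001]
1.002 [0.0004 0.0016 0.0039] [-0.012  0.002 -0.001]
0.988 [0.0004 0.0025 0.006 ] [-0.018  0.002 -0.001]
0.974 [0.0004 0.0034 0.0082] [-0.024  0.002 -0.001]
0.96 [0.0004 0.0044 0.0103] [-0.03   0.002 -0.001]
```

View pics/b11.png

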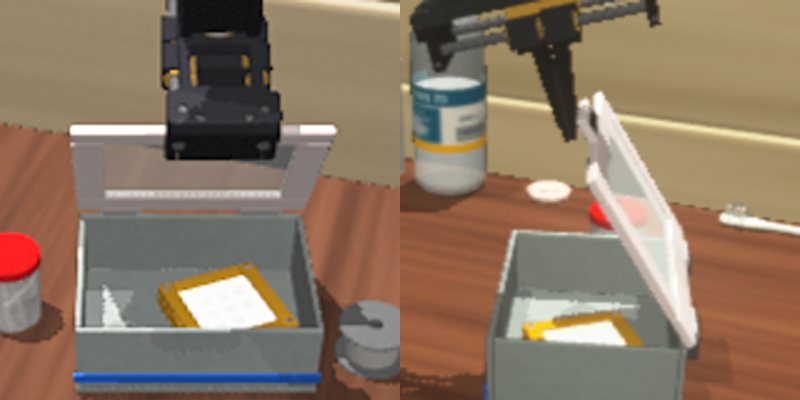

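```bash
python3 - <<'E'
from lid import *
f=lambda n,q:((proj(n,box2w(P,q))-([205,90] if n=='scene' else [215,70]))*2.5+([400,0] if n=='scene' else 0)).round()
for th in (1.0,1.03,1.06,1.09,1.2):
    print(th,'near',f('scene',lidpt(th,173,-25,-4)),f('scene',lidpt(th,173,-25,4)),'far',f('scene',lidpt(th,173,25,-4)),f('scene',lidpt(th,173,25,4)),'corner near',f('scene',lidpt(th,153,-97,4)),'side R corner',f('side',lidpt(th,153,-97,4)),'L',f('side',lidpt(th,153,97,4)))
E
python3 - <<'E'
import cv2
a=cv2.imread('pics/b11.png')[60:260,530:730];cv2.imwrite('pics/z11.png',cv2.resize(a,None,fx=3,fy=3,interpolation=2))
E
```

```text
1.0 near [573. 124.] [582. 119.] far [576. 102.] [584.  98.] corner near [593. 179.] side R corner [335. 125.] L [ 70. 125.]
1.03 near [579. 121.] [588. 116.] far [581.  99.] [590.  95.] corner near [599. 176.] side R corner [335. 119.] L [ 70. 120.]
1.06 near [585. 118.] [595. 113.] far [587.  96.] [596.  92.] corner near [605. 174.] side R corner [334. 114.] L [ 70. 114.]
1.09 near [591. 115.] [601. 110.] far [593.  93.] [602.  89.] corner near [612. 171.] side R corner [334. 108.] L [ 70. 109.]
1.2 near [615. 105.] [626. 101.] far [616.  84.] [626.  81.] corner near [635. 163.] side R corner [332.  89.] L [70. 90.]
```

View pics/z11.png

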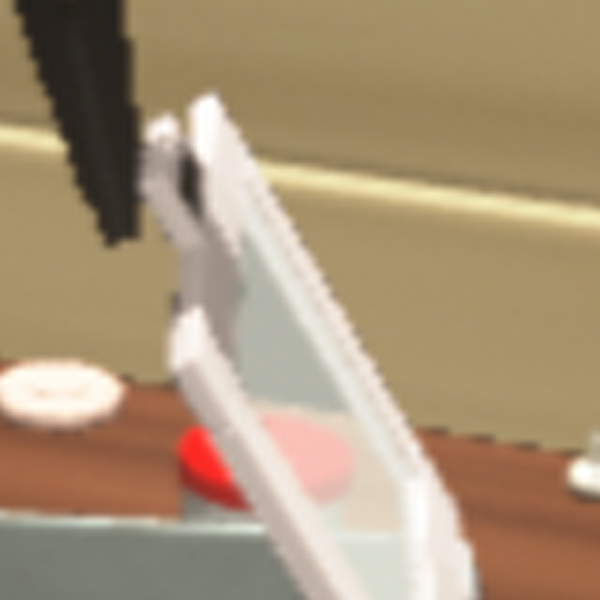

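The side corner is at row 127 and the near corner at (593,165) in the crop, so the lid is at about 1.0 rad. That tracks the finger, with the model reading 0.02 to 0.03 high.

>>> drive_tool:
  steps:
    - {"slide": [0,0.0007,0.0017],"dr": [-0.006,0,0],"fingers": 0}
    - {"slide": [0,0.0016,0.0039],"dr": [-0.012,0,0],"fingers": 0}
    - {"slide": [0,0.0025,0.006],"dr": [-0.018,0,0],"fingers": 0}
    - {"slide": [0,0.0034,0.0082],"dr": [-0.024,0,0],"fingers": 0}
    - {"slide": [0,0.0044,0.0103],"dr": [-0.03,0,0],"fingers": 0}

```text
t: 8.07
eef_pos: [529.8, -151.2, 193.0]
tcp_rot: [-1.85, 0.001, 0.29]
ft_force: [-0.6, 0.1, 0.2]
opening: 0.006
```

```bash
python3 lo.py 0.96 0.885
```

```text
t 8.07 box [-30.2  -0.4 193. ] F [-0.6   0.09  0.16] alpha 74.0 j [-0.28  0.37  1.86 -0.34  0.78 -1.92] op 0.01
0.96 [ 0.0004 -0.      0.0003] [ 0.     0.001 -0.001]
0.945 [0.0004 0.001  0.0026] [-0.006  0.001 -0.001]
0.93 [0.0004 0.002  0.0049] [-0.013  0.001 -0.001]
0.915 [0.0004 0.0031 0.0072] [-0.019  0.001 -0.001]
0.9 [0.0004 0.0042 0.0094] [-0.026  0.001 -0.001]
0.885 [0.0004 0.0053 0.0117] [-0.032  0.001 -0.001]
```

>>> drive_tool:
  steps:
    - {"slide": [0,0.001,0.0026],"dr": [-0.006,0,0],"fingers": 0}
    - {"slide": [0,0.002,0.0049],"dr": [-0.013,0,0],"fingers": 0}
    - {"slide": [0,0.003,0.0072],"dr": [-0.019,0,0],"fingers": 0}
    - {"slide": [0,0.0042,0.0094],"dr": [-0.026,0,0],"fingers": 0}
    - {"slide": [0,0.0053,0.0117],"dr": [-0.032,0,0],"fingers": 0}

```text
t: 8.48
eef_pos: [527.0, -141.9, 184.7]
tcp_rot: [-1.882, 0.001, 0.29]
ft_force: [-0.4, -0.2, 0.1]
opening: 0.001
```

```bash
python3 lo.py 0.885 0.81
```

```text
t 8.48 box [-40.   -0.4 184.7] F [-0.39 -0.15  0.08] alpha 72.1 j [-0.25  0.38  1.89 -0.4   0.75 -1.84] op 0.0
0.885 [ 0.0004  0.     -0.    ] [-0.     0.001 -0.001]
0.87 [0.0004 0.0011 0.0023] [-0.007  0.001 -0.001]
0.855 [0.0004 0.0022 0.0045] [-0.014  0.001 -0.001]
0.84 [0.0004 0.0034 0.0067] [-0.02   0.001 -0.001]
0.825 [0.0004 0.0046 0.009 ] [-0.027  0.001 -0.001]
0.81 [0.0004 0.0058 0.0112] [-0.033  0.001 -0.001]
```

>>> drive_tool:
  steps:
    - {"slide": [0,0.0011,0.0023],"dr": [-0.007,0,0],"fingers": 0}
    - {"slide": [0,0.0022,0.0045],"dr": [-0.014,0,0],"fingers": 0}
    - {"slide": [0,0.0034,0.0067],"dr": [-0.02,0,0],"fingers": 0}
    - {"slide": [0,0.0046,0.009],"dr": [-0.027,0,0],"fingers": 0}
    - {"slide": [0,0.0058,0.0112],"dr": [-0.033,0,0],"fingers": 0}

```text
t: 8.9
eef_pos: [524.4, -133.3, 175.7]
tcp_rot: [-1.915, 0.001, 0.29]
ft_force: [0.6, 1.0, -0.3]
opening: 0.005
```

```bash
python3 lo.py 0.81 0.735 12
```

```text
t 8.9 box [-48.9  -0.4 175.7] F [ 0.58  1.   -0.28] alpha 70.3 j [-0.22  0.39  1.92 -0.47  0.71 -1.75] op 0.01
0.81 [ 0.0005 -0.0001 -0.0003] [-0.001  0.002 -0.001]
0.795 [0.0005 0.0011 0.0019] [-0.007  0.002 -0.001]
0.78 [0.0005 0.0023 0.0041] [-0.014  0.002 -0.001]
0.765 [0.0005 0.0036 0.0063] [-0.02   0.002 -0.001]
0.75 [0.0005 0.0049 0.0084] [-0.027  0.002 -0.001]
0.735 [0.0005 0.0062 0.0106] [-0.034  0.002 -0.001]
```

View pics/b12.png

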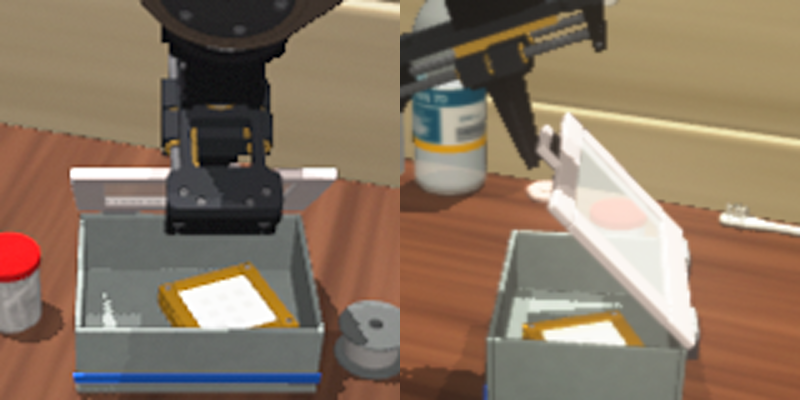

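Lid at about 0.79 rad, with the tab on the finger back at (545,140) in the crop. Before tilting further I check the joint margins for the end pose.

```bash
cat > jm.py <<'E'
from k import *
E=Ro.from_euler
T=Ro.from_matrix([[0,0,-1],[-1,0,0],[0,1,0]])
for j1 in (-.22,-.1,0.0):
  for pit in (2.3,2.5,2.7):
    print(j1,pit,[(al,(((E('z',j1)*E('y',pit)).inv()*Rt(al)*T.inv()).as_euler('ZYZ')).round(2).tolist()) for al in (70,60,55,50)])
E
python3 jm.py
```

```text
-0.22 2.3 [(70, [-0.47, 0.72, -1.74]), (60, [-0.73, 0.71, -1.54]), (55, [-0.87, 0.72, -1.44]), (50, [-1.0, 0.73, -1.34])]
-0.22 2.5 [(70, [-0.61, 0.55, -1.57]), (60, [-0.93, 0.57, -1.29]), (55, [-1.08, 0.6, -1.17]), (50, [-1.22, 0.64, -1.06])]
-0.22 2.7 [(70, [-0.87, 0.4, -1.28]), (60, [-1.24, 0.48, -0.94]), (55, [-1.38, 0.54, -0.82]), (50, [-1.49, 0.6, -0.72])]
-0.1 2.3 [(70, [-0.48, 0.76, -1.63]), (60, [-0.73, 0.77, -1.44]), (55, [-0.85, 0.78, -1.36]), (50, [-0.97, 0.81, -1.27])]
-0.1 2.5 [(70, [-0.6, 0.59, -1.46]), (60, [-0.9, 0.63, -1.22]), (55, [-1.03, 0.67, -1.11]), (50, [-1.15, 0.71, -1.02])]
-0.1 2.7 [(70, [-0.84, 0.44, -1.19]), (60, [-1.17, 0.53, -0.9]), (55, [-1.29, 0.59, -0.8]), (50, [-1.39, 0.65, -0.71])]
0.0 2.3 [(70, [-0.48, 0.8, -1.53]), (60, [-0.72, 0.82, -1.37]), (55, [-0.83, 0.84, -1.29]), (50, [-0.94, 0.87, -1.22])]
0.0 2.5 [(70, [-0.6, 0.62, -1.38]), (60, [-0.87, 0.68, -1.16]), (55, [-0.99, 0.72, -1.06]), (50, [-1.1, 0.76, -0.98])]
0.0 2.7 [(70, [-0.81, 0.47, -1.13]), (60, [-1.1, 0.57, -0.87]), (55, [-1.22, 0.63, -0.77]), (50, [-1.31, 0.69, -0.7])]
```

Joint 4 would pass its -1.13 limit at a 50° tilt, so I'll finish at about 65° instead.

```bash
sed -i 's/^def alp.*/def alp(th): return 65+5.25*th\/.81/' lo.py; python3 lo.py 0.81 0.735
```

```text
t 9.0 box [-49.2  -0.5 175.5] F [-0.09  0.92 -0.66] alpha 70.3 j [-0.22  0.39  1.92 -0.47  0.71 -1.75] op 0.0
0.81 [ 0.0005 -0.0001 -0.0003] [-0.001  0.002 -0.001]
0.795 [0.0005 0.001  0.002 ] [-0.003  0.002 -0.001]
0.78 [0.0005 0.0022 0.0043] [-0.004  0.002 -0.001]
0.765 [0.0005 0.0034 0.0065] [-0.006  0.002 -0.001]
0.75 [0.0005 0.0047 0.0088] [-0.008  0.002 -0.001]
0.735 [0.0005 0.006  0.011 ] [-0.009  0.002 -0.001]
```

>>> drive_tool:
  steps:
    - {"slide": [0,0.001,0.002],"dr": [-0.002,0.001,0],"fingers": 0}
    - {"slide": [0,0.0022,0.0043],"dr": [-0.004,0.001,0],"fingers": 0}
    - {"slide": [0,0.0034,0.0065],"dr": [-0.006,0.002,0],"fingers": 0}
    - {"slide": [0,0.0047,0.0088],"dr": [-0.008,0.002,0],"fingers": 0}
    - {"slide": [0,0.006,0.011],"dr": [-0.009,0.002,0],"fingers": 0}

```text
t: 9.42
eef_pos: [522.1, -125.4, 166.4]
tcp_rot: [-1.924, 0.0, 0.288]
ft_force: [0.4, 0.7, 1.1]
opening: 0.008
```

```bash
python3 lo.py 0.735 0.655
```

```text
t 9.42 box [-57.2  -0.4 166.4] F [0.44 0.66 1.05] alpha 69.8 j [-0.2   0.4   1.94 -0.5   0.69 -1.69] op 0.01
0.735 [0.0004 0.0001 0.0004] [-0.    -0.001 -0.001]
0.719 [0.0004 0.0014 0.0027] [-0.002 -0.001 -0.001]
0.703 [0.0004 0.0029 0.0051] [-0.004 -0.001 -0.001]
0.687 [0.0004 0.0043 0.0074] [-0.005 -0.001 -0.001]
0.671 [0.0004 0.0058 0.0097] [-0.007 -0.001 -0.001]
0.655 [0.0004 0.0074 0.012 ] [-0.009 -0.001 -0.001]
```

>>> drive_tool:
  steps:
    - {"slide": [0,0.0014,0.0027],"dr": [-0.002,0,0],"fingers": 0}
    - {"slide": [0,0.0029,0.0051],"dr": [-0.004,0,0],"fingers": 0}
    - {"slide": [0,0.0043,0.0074],"dr": [-0.005,0,0],"fingers": 0}
    - {"slide": [0,0.0058,0.0097],"dr": [-0.007,0,0],"fingers": 0}
    - {"slide": [0,0.0074,0.012],"dr": [-0.009,0,0],"fingers": 0}

```text
t: 9.83
eef_pos: [519.6, -117.1, 155.3]
tcp_rot: [-1.933, 0.0, 0.288]
ft_force: [-0.4, -1.2, -0.3]
opening: 0.004
```

```bash
python3 lo.py 0.655 0.575
```

```text
t 9.83 box [-65.9  -0.5 155.3] F [-0.45 -1.22 -0.34] alpha 69.3 j [-0.18  0.41  1.96 -0.53  0.67 -1.64] op 0.0
0.655 [ 0.0005 -0.0001  0.    ] [-0.    -0.001 -0.001]
0.639 [0.0005 0.0015 0.0023] [-0.002 -0.001 -0.001]
0.623 [0.0005 0.003  0.0046] [-0.004 -0.001 -0.001]
0.607 [0.0005 0.0047 0.0068] [-0.006 -0.001 -0.001]
0.591 [0.0005 0.0063 0.009 ] [-0.007 -0.001 -0.001]
0.575 [0.0005 0.008  0.0112] [-0.009 -0.001 -0.001]
```

>>> drive_tool:
  steps:
    - {"slide": [0,0.0015,0.0023],"dr": [-0.002,0,0],"fingers": 0}
    - {"slide": [0,0.003,0.0046],"dr": [-0.004,0,0],"fingers": 0}
    - {"slide": [0,0.0047,0.0068],"dr": [-0.006,0,0],"fingers": 0}
    - {"slide": [0,0.0063,0.009],"dr": [-0.007,0,0],"fingers": 0}
    - {"slide": [0,0.008,0.0112],"dr": [-0.009,0,0],"fingers": 0}

```text
t: 10.25
eef_pos: [517.4, -109.8, 143.8]
tcp_rot: [-1.942, 0.0, 0.288]
ft_force: [0.4, -0.7, -0.7]
opening: -0.0
```

```bash
python3 lo.py 0.575 0.5 13
```

```text
t 10.25 box [-73.5  -0.5 143.8] F [ 0.4  -0.73 -0.7 ] alpha 68.7 j [-0.17  0.43  1.98 -0.57  0.65 -1.58] op -0.0
0.575 [ 0.0005 -0.0001 -0.0003] [-0.001 -0.    -0.001]
0.56 [0.0005 0.0015 0.0018] [-0.002 -0.    -0.001]
0.545 [0.0005 0.0031 0.0038] [-0.004 -0.    -0.001]
0.53 [0.0005 0.0048 0.0057] [-0.006 -0.    -0.001]
0.515 [0.0005 0.0065 0.0077] [-0.007 -0.    -0.001]
0.5 [0.0005 0.0082 0.0096] [-0.009 -0.    -0.001]
```

View pics/b13.png

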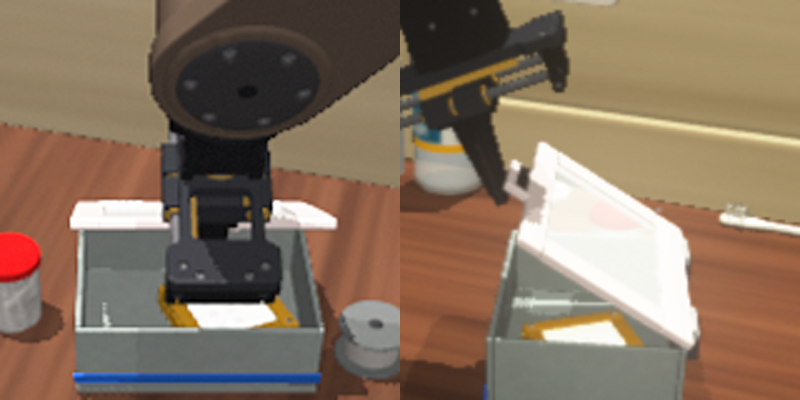

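The lid is at about 0.56 rad, with the tab end still on the finger back at (508,180) in the crop.

>>> drive_tool:
  steps:
    - {"slide": [0.0005,0.0015,0.0018],"dr": [-0.002,0,0],"fingers": 0}
    - {"slide": [0.0005,0.0031,0.0038],"dr": [-0.004,0,0],"fingers": 0}
    - {"slide": [0.0005,0.0048,0.0057],"dr": [-0.006,0,0],"fingers": 0}
    - {"slide": [0.0005,0.0065,0.0077],"dr": [-0.007,0,0],"fingers": 0}
    - {"slide": [0.0005,0.0082,0.0096],"dr": [-0.009,0,0],"fingers": 0}

```text
t: 10.77
eef_pos: [516.2, -103.9, 132.7]
tcp_rot: [-1.951, 0.0, 0.288]
ft_force: [-0.6, -0.4, -1.4]
opening: 0.008
```

```bash
python3 lo.py 0.5 0.42
```

```text
t 10.77 box [-79.5   0.1 132.7] F [-0.61 -0.4  -1.39] alpha 68.2 j [-0.15  0.44  2.   -0.61  0.62 -1.52] op 0.01
0.5 [-0.0001  0.0001  0.0003] [ 0.    -0.001 -0.001]
0.484 [-0.0001  0.0019  0.0023] [-0.002 -0.001 -0.001]
0.468 [-0.0001  0.0038  0.0044] [-0.003 -0.001 -0.001]
0.452 [-0.0001  0.0057  0.0063] [-0.005 -0.001 -0.001]
0.436 [-0.0001  0.0077  0.0083] [-0.007 -0.001 -0.001]
0.42 [-0.0001  0.0097  0.0102] [-0.009 -0.001 -0.001]
```

>>> drive_tool:
  steps:
    - {"slide": [0,0.0019,0.0023],"dr": [-0.002,0,0],"fingers": 0}
    - {"slide": [0,0.0038,0.0044],"dr": [-0.003,0,0],"fingers": 0}
    - {"slide": [0,0.0057,0.0063],"dr": [-0.005,0,0],"fingers": 0}
    - {"slide": [0,0.0077,0.0083],"dr": [-0.007,0,0],"fingers": 0}
    - {"slide": [0,0.0097,0.0102],"dr": [-0.009,0,0],"fingers": 0}

```text
t: 11.18
eef_pos: [514.6, -98.3, 119.8]
tcp_rot: [-1.96, 0.0, 0.288]
ft_force: [0.1, -0.4, -0.7]
opening: 0.003
```

```bash
python3 lo.py 0.42 0.34
```

```text
t 11.18 box [-85.3   0.1 119.8] F [ 0.13 -0.44 -0.67] alpha 67.7 j [-0.13  0.46  2.02 -0.66  0.6  -1.46] op 0.0
0.42 [-0.0001 -0.0001 -0.    ] [ 0.    -0.001 -0.001]
0.404 [-0.0001  0.0019  0.0019] [-0.002 -0.001 -0.001]
0.388 [-0.0001  0.004   0.0038] [-0.003 -0.001 -0.001]
0.372 [-0.0001  0.006   0.0056] [-0.005 -0.001 -0.001]
0.356 [-0.0001  0.0081  0.0074] [-0.007 -0.001 -0.001]
0.34 [-0.0001  0.0102  0.0092] [-0.009 -0.001 -0.001]
```

>>> drive_tool:
  steps:
    - {"slide": [0,0.0019,0.0019],"dr": [-0.002,0,0],"fingers": 0}
    - {"slide": [0,0.004,0.0038],"dr": [-0.003,0,0],"fingers": 0}
    - {"slide": [0,0.006,0.0056],"dr": [-0.005,0,0],"fingers": 0}
    - {"slide": [0,0.0081,0.0074],"dr": [-0.007,0,0],"fingers": 0}
    - {"slide": [0,0.0102,0.0092],"dr": [-0.009,0,0],"fingers": 0}

```text
t: 11.6
eef_pos: [513.2, -93.9, 107.0]
tcp_rot: [-1.969, 0.0, 0.288]
ft_force: [-0.0, 0.1, -0.4]
opening: 0.003
```

```bash
python3 lo.py 0.34 0.27 14
```

```text
t 11.6 box [-89.9   0.1 107. ] F [-0.04  0.08 -0.35] alpha 67.2 j [-0.12  0.48  2.03 -0.71  0.58 -1.39] op 0.0
0.34 [ 0.     -0.0001 -0.0002] [-0.    -0.    -0.001]
0.326 [0.     0.0017 0.0014] [-0.002 -0.    -0.001]
0.312 [0.     0.0036 0.0029] [-0.003 -0.    -0.001]
0.298 [0.     0.0055 0.0044] [-0.005 -0.    -0.001]
0.284 [0.     0.0074 0.0058] [-0.007 -0.    -0.001]
0.27 [0.     0.0094 0.0073] [-0.008 -0.    -0.001]
```

View pics/b14.png

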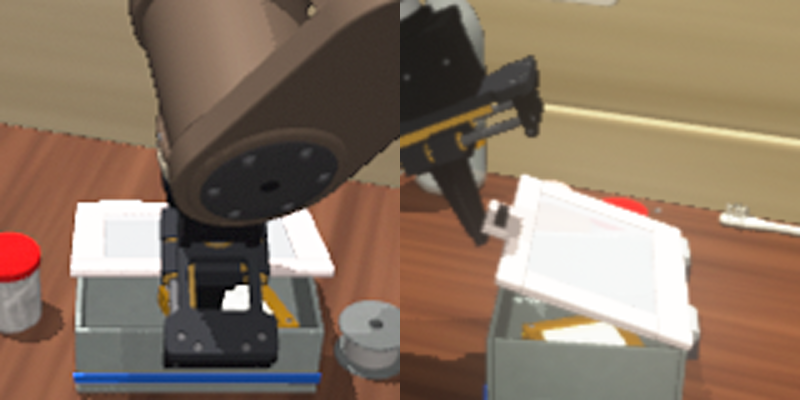

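The lid is at about 0.33 rad. The tab end is at (487,215) in the crop, resting on the finger, which reaches on down to (482,243).

>>> drive_tool:
  steps:
    - {"slide": [0,0.0017,0.0014],"dr": [-0.002,0,0],"fingers": 0}
    - {"slide": [0,0.0036,0.0029],"dr": [-0.003,0,0],"fingers": 0}
    - {"slide": [0,0.0055,0.0044],"dr": [-0.005,0,0],"fingers": 0}
    - {"slide": [0,0.0074,0.0058],"dr": [-0.007,0,0],"fingers": 0}
    - {"slide": [0,0.0094,0.0073],"dr": [-0.008,0,0],"fingers": 0}

```text
t: 12.12
eef_pos: [512.4, -90.9, 95.5]
tcp_rot: [-1.977, 0.0, 0.288]
ft_force: [0.5, -0.5, -0.5]
opening: 0.006
```

```bash
python3 lo.py 0.27 0.21
```

```text
t 12.12 box [-93.    0.1  95.5] F [ 0.54 -0.49 -0.52] alpha 66.7 j [-0.11  0.5   2.04 -0.76  0.56 -1.33] op 0.01
0.27 [-0.0001  0.0001  0.0003] [ 0.    -0.001 -0.001]
0.258 [-0.0001  0.0018  0.0015] [-0.001 -0.001 -0.001]
0.246 [-0.0001  0.0035  0.0027] [-0.002 -0.001 -0.001]
0.234 [-0.0001  0.0052  0.0039] [-0.004 -0.001 -0.001]
0.222 [-0.0001  0.0069  0.0051] [-0.005 -0.001 -0.001]
0.21 [-0.0001  0.0087  0.0062] [-0.006 -0.001 -0.001]
```

>>> drive_tool:
  steps:
    - {"slide": [0,0.0018,0.0015],"dr": [-0.001,0,0],"fingers": 0}
    - {"slide": [0,0.0035,0.0027],"dr": [-0.002,0,0],"fingers": 0}
    - {"slide": [0,0.0052,0.0039],"dr": [-0.004,0,0],"fingers": 0}
    - {"slide": [0,0.0069,0.0051],"dr": [-0.005,0,0],"fingers": 0}
    - {"slide": [0,0.0087,0.0062],"dr": [-0.006,0,0],"fingers": 0}

```text
t: 12.53
eef_pos: [511.8, -88.7, 85.1]
tcp_rot: [-1.983, 0.0, 0.288]
ft_force: [0.4, -0.2, -1.4]
opening: 0.002
```

```bash
python3 lo.py 0.21 0.16
```

```text
t 12.53 box [-95.3   0.1  85.1] F [ 0.45 -0.15 -1.39] alpha 66.4 j [-0.1   0.52  2.05 -0.8   0.54 -1.27] op 0.0
0.21 [-0.0001 -0.      0.    ] [-0.001 -0.001 -0.001]
0.2 [-0.0001  0.0014  0.001 ] [-0.002 -0.001 -0.001]
0.19 [-0.0001  0.0029  0.0019] [-0.003 -0.001 -0.001]
0.18 [-0.0001  0.0043  0.0028] [-0.004 -0.001 -0.001]
0.17 [-0.0001  0.0058  0.0037] [-0.005 -0.001 -0.001]
0.16 [-0.0001  0.0073  0.0046] [-0.006 -0.001 -0.001]
```

>>> drive_tool:
  steps:
    - {"slide": [0,0.0014,0.001],"dr": [-0.001,0,0],"fingers": 0}
    - {"slide": [0,0.0029,0.0019],"dr": [-0.002,0,0],"fingers": 0}
    - {"slide": [0,0.0043,0.0028],"dr": [-0.003,0,0],"fingers": 0}
    - {"slide": [0,0.0058,0.0037],"dr": [-0.004,0,0],"fingers": 0}
    - {"slide": [0,0.0073,0.0046],"dr": [-0.005,0,0],"fingers": 0}

```text
t: 12.95
eef_pos: [511.3, -87.6, 76.6]
tcp_rot: [-1.988, 0.0, 0.288]
ft_force: [-1.0, -0.1, -0.5]
opening: 0.008
```

```bash
python3 lo.py 0.16 0.115 15; python3 - <<'E'
import cv2
a=cv2.imread('pics/b15.png')[160:360,430:630];cv2.imwrite('pics/z15.png',cv2.resize(a,None,fx=3,fy=3,interpolation=2))
E
```

```text
t 12.95 box [-96.5   0.1  76.6] F [-0.98 -0.08 -0.52] alpha 66.1 j [-0.1   0.54  2.06 -0.84  0.53 -1.23] op 0.01
0.16 [-0.     -0.     -0.0001] [-0.001 -0.    -0.001]
0.151 [-0.      0.0013  0.0007] [-0.002 -0.    -0.001]
0.142 [0.     0.0026 0.0015] [-0.003 -0.    -0.001]
0.133 [0.     0.004  0.0023] [-0.005 -0.    -0.001]
0.124 [0.     0.0054 0.003 ] [-0.006 -0.    -0.001]
0.115 [0.     0.0067 0.0038] [-0.007 -0.    -0.001]
```

View pics/b15.png

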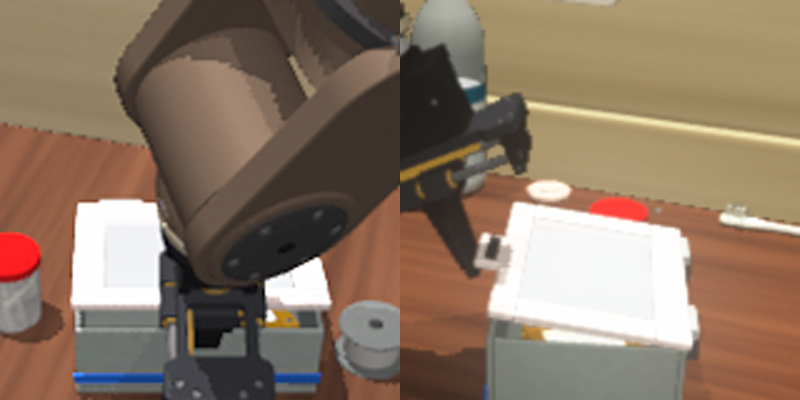

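View pics/z15.png

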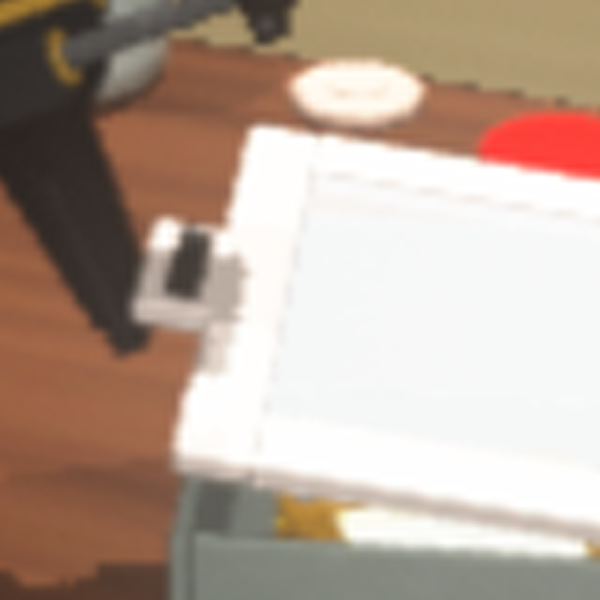

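The lid is at about 0.15 rad, with the tab end on the finger back and the fingertip reaching below the tab at (475,275) in the crop. I continue more slowly.

>>> drive_tool:
  steps:
    - {"slide": [0,0.0013,0.0007],"dr": [-0.001,0,0],"fingers": 0}
    - {"slide": [0,0.0026,0.0015],"dr": [-0.002,0,0],"fingers": 0}
    - {"slide": [0,0.004,0.0023],"dr": [-0.004,0,0],"fingers": 0}
    - {"slide": [0,0.0054,0.003],"dr": [-0.005,0,0],"fingers": 0}
    - {"slide": [0,0.0067,0.0038],"dr": [-0.006,0,0],"fingers": 0}

```text
t: 13.47
eef_pos: [511.2, -86.9, 68.9]
tcp_rot: [-1.994, 0.0, 0.288]
ft_force: [-0.4, 1.0, -1.5]
opening: 0.003
```

```bash
python3 lo.py 0.115 0.075
```

```text
t 13.47 box [-97.2   0.1  68.9] F [-0.41  0.98 -1.49] alpha 65.8 j [-0.1   0.56  2.07 -0.88  0.52 -1.18] op 0.0
0.115 [-0.0001  0.0001  0.0002] [-0.    -0.001 -0.001]
0.107 [-0.0001  0.0013  0.0008] [-0.001 -0.001 -0.001]
0.099 [-0.0001  0.0025  0.0015] [-0.002 -0.001 -0.001]
0.091 [-0.0001  0.0038  0.0021] [-0.003 -0.001 -0.001]
0.083 [-0.0001  0.005   0.0027] [-0.004 -0.001 -0.001]
0.075 [-0.0001  0.0062  0.0034] [-0.005 -0.001 -0.001]
```

>>> drive_tool:
  steps:
    - {"slide": [0,0.0013,0.0008],"dr": [-0.001,0,0],"fingers": 0}
    - {"slide": [0,0.0025,0.0015],"dr": [-0.002,0,0],"fingers": 0}
    - {"slide": [0,0.0038,0.0021],"dr": [-0.003,0,0],"fingers": 0}
    - {"slide": [0,0.005,0.0027],"dr": [-0.004,0,0],"fingers": 0}
    - {"slide": [0,0.0062,0.0034],"dr": [-0.005,0,0],"fingers": 0}

```text
t: 13.88
eef_pos: [511.0, -86.3, 61.9]
tcp_rot: [-1.999, 0.0, 0.288]
ft_force: [-0.5, 1.4, -0.4]
opening: 0.003
```

```bash
python3 lo.py 0.075 0.04 16; python3 - <<'E'
import cv2
a=cv2.imread('pics/b16.png')[160:390,400:700];cv2.imwrite('pics/z16.png',cv2.resize(a,None,fx=2.5,fy=2.5,interpolation=2))
E
```

```text
t 13.88 box [-97.8   0.1  61.9] F [-0.51  1.45 -0.38] alpha 65.5 j [-0.09  0.57  2.07 -0.91  0.51 -1.14] op 0.0
0.075 [ 0.     -0.     -0.0002] [-0.    -0.    -0.001]
0.068 [0.     0.0011 0.0004] [-0.001 -0.    -0.001]
0.061 [0.     0.0021 0.0009] [-0.002 -0.    -0.001]
0.054 [0.     0.0032 0.0014] [-0.002 -0.    -0.001]
0.047 [0.     0.0043 0.002 ] [-0.003 -0.    -0.001]
0.04 [0.     0.0054 0.0025] [-0.004 -0.    -0.001]
```

View pics/z16.png

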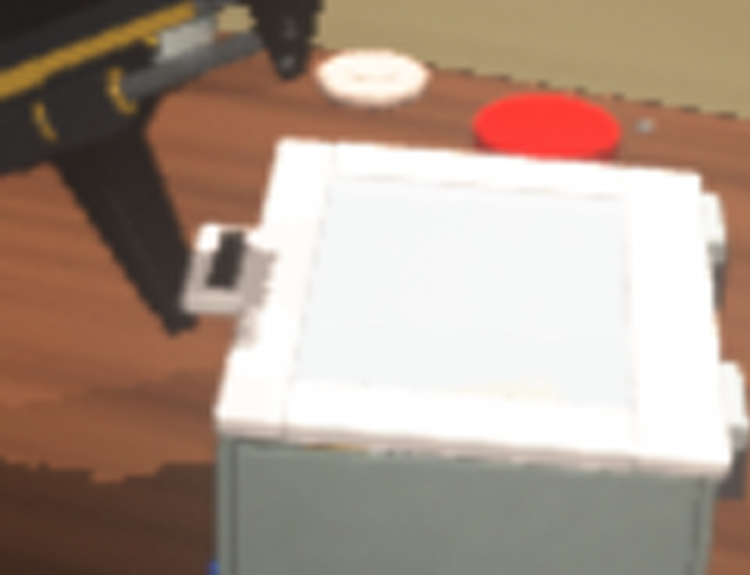

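Only a thin gap is left above the front rim, and the finger is still carrying the tab. I go slower still.

>>> drive_tool:
  steps:
    - {"slide": [0,0.0008,0.0003],"dr": [-0.001,0,0],"fingers": 0}
    - {"slide": [0,0.0016,0.0007],"dr": [-0.001,0,0],"fingers": 0}
    - {"slide": [0,0.0024,0.0011],"dr": [-0.002,0,0],"fingers": 0}
    - {"slide": [0,0.0032,0.0014],"dr": [-0.002,0,0],"fingers": 0}
    - {"slide": [0,0.004,0.0018],"dr": [-0.003,0,0],"fingers": 0}

```text
t: 14.4
eef_pos: [510.9, -86.3, 57.6]
tcp_rot: [-2.002, 0.0, 0.288]
ft_force: [-0.9, 1.1, -0.3]
opening: 0.002
```

```bash
python3 lo.py 0.05 0.025 17; python3 - <<'E'
import cv2
a=cv2.imread('pics/b17.png')[160:390,400:700];cv2.imwrite('pics/z17.png',cv2.resize(a,None,fx=2.5,fy=2.5,interpolation=2))
E
```

```text
t 14.4 box [-97.8   0.   57.6] F [-0.89  1.09 -0.26] alpha 65.3 j [-0.09  0.58  2.08 -0.93  0.5  -1.12] op 0.0
0.05 [-0.     -0.0001  0.    ] [ 0.    -0.    -0.001]
0.045 [-0.      0.0007  0.0004] [-0.    -0.    -0.001]
0.04 [-0.      0.0015  0.0008] [-0.001 -0.    -0.001]
0.035 [0.     0.0023 0.0011] [-0.001 -0.    -0.001]
0.03 [0.     0.0031 0.0015] [-0.002 -0.    -0.001]
0.025 [0.     0.0039 0.0018] [-0.003 -0.    -0.001]
```

View pics/z17.png

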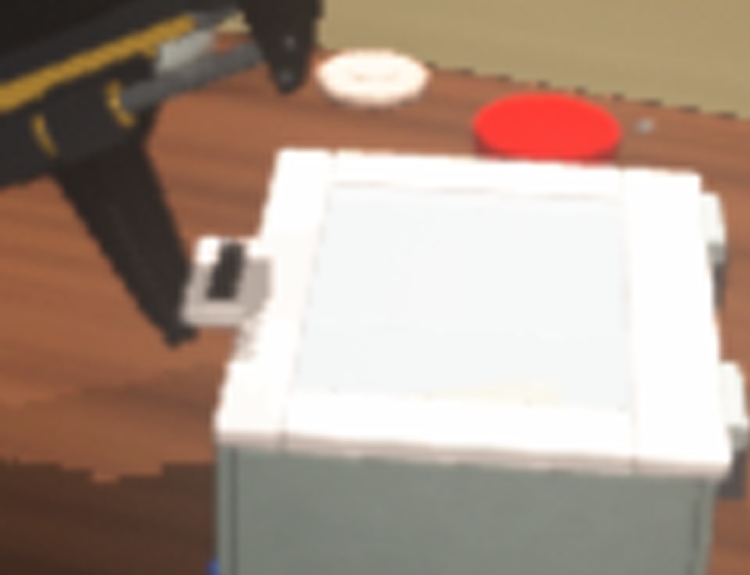

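>>> drive_tool:
  steps:
    - {"slide": [0,0.0007,0.0004],"dr": [0,0,0],"fingers": 0}
    - {"slide": [0,0.0015,0.0007],"dr": [-0.001,0,0],"fingers": 0}
    - {"slide": [0,0.0023,0.0011],"dr": [-0.001,0,0],"fingers": 0}
    - {"slide": [0,0.0031,0.0014],"dr": [-0.002,0,0],"fingers": 0}
    - {"slide": [0,0.0039,0.0018],"dr": [-0.003,0,0],"fingers": 0}

```text
t: 14.92
eef_pos: [511.1, -86.4, 53.3]
tcp_rot: [-2.005, 0.0, 0.288]
ft_force: [-0.0, 1.0, -0.6]
opening: 0.005
```

```bash
python3 lo.py 0.025 0.0 18; python3 - <<'E'
import cv2
a=cv2.imread('pics/b18.png')[160:390,400:700];cv2.imwrite('pics/z18.png',cv2.resize(a,None,fx=2.5,fy=2.5,interpolation=2))
E
```

```text
t 14.92 box [-97.7   0.2  53.3] F [-0.05  0.99 -0.57] alpha 65.1 j [-0.09  0.59  2.08 -0.95  0.5  -1.09] op 0.01
0.025 [-0.0001  0.      0.0001] [ 0.001 -0.    -0.001]
0.02 [-0.0001  0.0008  0.0004] [-0.    -0.    -0.001]
0.015 [-0.0001  0.0016  0.0008] [-0.001 -0.    -0.001]
0.01 [-0.0001  0.0024  0.0011] [-0.001 -0.    -0.001]
0.005 [-0.0001  0.0032  0.0015] [-0.002 -0.    -0.001]
0.0 [-0.0001  0.004   0.0018] [-0.002 -0.    -0.001]
```

View pics/z18.png

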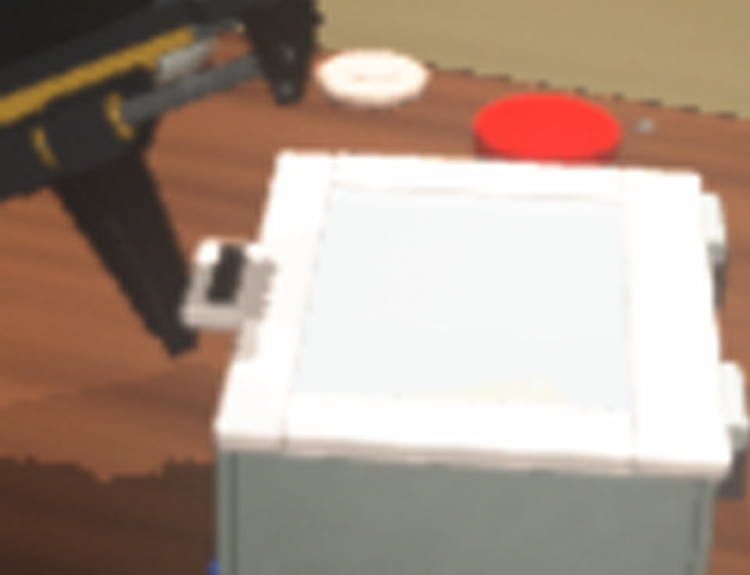

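The lid barely moved this time (tab row 237 to 239) while the finger went down 4 mm, so it seems to rest on the rim. I'll go down another 4 mm slowly and confirm it doesn't move.

>>> drive_tool:
  steps:
    - {"slide": [0,0.0008,0.0004],"dr": [0,0,0],"fingers": 0}
    - {"slide": [0,0.0016,0.0008],"dr": [0,0,0],"fingers": 0}
    - {"slide": [0,0.0024,0.0011],"dr": [0,0,0],"fingers": 0}
    - {"slide": [0,0.0032,0.0015],"dr": [0,0,0],"fingers": 0}
    - {"slide": [0,0.004,0.0018],"dr": [0,0,0],"fingers": 0}

```text
t: 15.43
eef_pos: [511.0, -86.4, 48.8]
tcp_rot: [-2.005, 0.0, 0.288]
ft_force: [-0.4, 0.5, -0.3]
opening: 0.004
```

```bash
python3 lo.py 0.0 -.02 19; python3 - <<'E'
import cv2,numpy as np
a=cv2.imread('pics/b19.png')[160:390,400:700];cv2.imwrite('pics/z19.png',cv2.resize(a,None,fx=2.5,fy=2.5,interpolation=2))
b=cv2.imread('pics/b18.png')[160:390,400:700]
d=np.abs(a.astype(int)-b).sum(2)>60; ys,xs=np.nonzero(d); print(d.sum(),[(int(d[:,x:x+30].sum())) for x in range(0,300,30)])
E
```

```text
t 15.43 box [-97.7   0.   48.8] F [-0.36  0.51 -0.34] alpha 65.1 j [-0.09  0.6   2.08 -0.97  0.49 -1.07] op 0.0
0.0 [ 0. -0. -0.] [-0.002 -0.    -0.001]
-0.004 [0.     0.0006 0.0003] [-0.003 -0.    -0.001]
-0.008 [0.     0.0012 0.0005] [-0.003 -0.    -0.001]
-0.012 [0.     0.0019 0.0008] [-0.004 -0.    -0.001]
-0.016 [0.     0.0025 0.001 ] [-0.004 -0.    -0.001]
-0.02 [0.     0.0032 0.0013] [-0.005 -0.    -0.001]
2620 [691, 838, 790, 212, 89, 0, 0, 0, 0, 0]
```

View pics/z19.png

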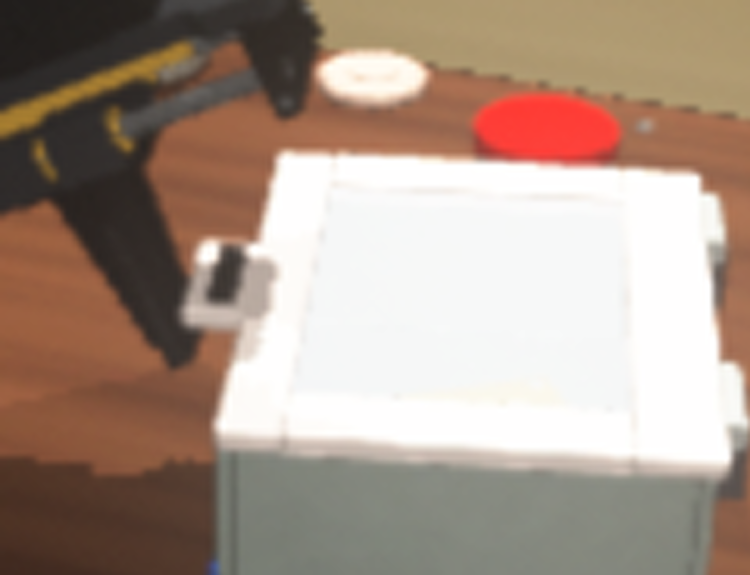

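No lid pixels changed while the finger went down another 4 mm, so the lid is shut and the finger is free. Withdrawing to the left and then up.

>>> drive_tool:
  steps:
    - {"slide": [0,-0.004,0.01],"dr": [0,0,0],"fingers": 0}
    - {"slide": [0,-0.01,0.025],"dr": [0,0,0],"fingers": 0}
    - {"slide": [0,-0.022,0.045],"dr": [0,0,0],"fingers": 0}
    - {"slide": [0,-0.05,0.06],"dr": [0.05,0,0],"fingers": 0}
    - {"slide": [0,-0.085,0.065],"dr": [0.1,0,0],"fingers": 0}

```text
t: 15.95
eef_pos: [482.0, 7.1, 97.1]
tcp_rot: [-1.9, 0.005, 0.29]
ft_force: [0.2, -0.4, 1.3]
opening: 0.004
```

>>> drive_tool:
  steps:
    - {"slide": [0,-0.035,0.01],"dr": [0.05,0,0],"fingers": 0}
    - {"slide": [0,-0.07,0.02],"dr": [0.1,0,0],"fingers": 0}
    - {"slide": [0,-0.105,0.03],"dr": [0.15,0,0],"fingers": 0}
    - {"slide": [0,-0.14,0.03],"dr": [0.2,0,0],"fingers": 0}
    - {"slide": [0,-0.16,0.03],"dr": [0.2,0,0],"fingers": 0}

```text
t: 16.37
eef_pos: [461.1, 83.5, 243.5]
tcp_rot: [-1.702, -0.003, 0.289]
ft_force: [0.4, -0.3, -0.7]
opening: 0.003
```

```bash
python3 - <<'E'
from k import *
show()
b=optics.read_camera('scene');a=optics.read_camera('side')
cv2.imwrite('pics/b20.png',cv2.cvtColor(np.hstack([cv2.resize(a,None,fx=.78,fy=.78,interpolation=3),cv2.resize(b,None,fx=.78,fy=.78,interpolation=3)]),cv2.COLOR_RGB2BGR))
z=b[150:290,215:375];cv2.imwrite('pics/z20.png',cv2.cvtColor(cv2.resize(z,None,fx=4,fy=4,interpolation=2),cv2.COLOR_RGB2BGR))
E
```

```text
t 16.37 box [-274.9    0.6  243.5] F [ 0.39 -0.33 -0.67] alpha 82.5 j [ 0.11  0.23  1.9  -0.15  0.99 -1.66] op 0.0
```

View pics/b20.png

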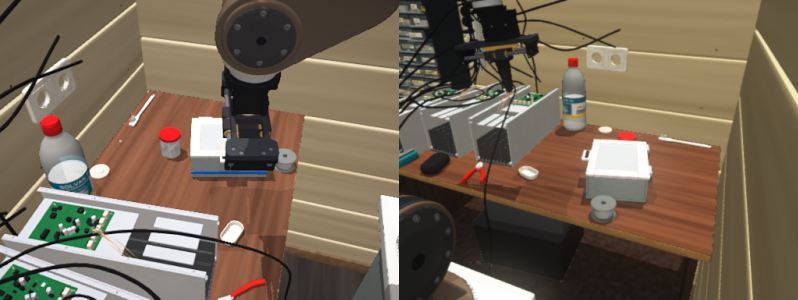

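View pics/z20.png

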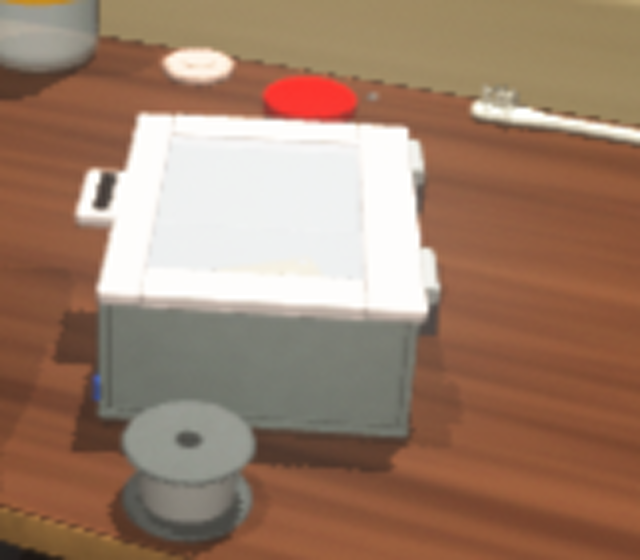

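The lid lies flat on the rim, and the spool, tin and dish are where they were. The hand is clear, so I let it settle, compare the bystanders with the first picture, and hand in.

>>> drive_tool:
  steps:
    - {"slide": [0,0,0],"dr": [0,0,0],"fingers": 0}
    - {"slide": [0,0,0],"dr": [0,0,0],"fingers": 0}
    - {"slide": [0,0,0],"dr": [0,0,0],"fingers": 0}

```text
t: 16.72
eef_pos: [460.6, 81.8, 238.8]
tcp_rot: [-1.704, 0.003, 0.288]
ft_force: [-0.1, 0.4, -0.3]
opening: 0.006
```

```bash
python3 - <<'E'
from k import *
show()
b=optics.read_camera('scene').astype(int);a=cv2.cvtColor(cv2.imread('pics/scene0.png'),cv2.COLOR_BGR2RGB).astype(int)
s=lambda r:(np.abs(a-b)[r].sum(-1)>90).sum()
print('spool diff',s(np.s_[248:288,243:282]),'dish',s(np.s_[208:236,150:184]),'tin',s(np.s_[165:182,278:300]))
def near(th): return proj('scene',box2w(P,lidpt(th,153,-97,4)))
print('lid corner pred th=0,.03',near(0).round(1),near(.03).round(1),'seen',(215+100/4,150+292/4))
env.job_done(); print('done',env.state()['t'])
E
```

```text
t 16.72 box [-273.4   -0.3  238.8] F [-0.13  0.43 -0.29] alpha 82.3 j [ 0.11  0.24  1.9  -0.16  0.98 -1.66] op 0.01
spool diff 0 dish 1 tin 60
lid corner pred th=0,.03 [239.6 222.8] [239.7 220.7] seen (240.0, 223.0)
the job is handed in; nothing more can be done
the job is handed in; nothing more can be done
```

The lid is shut, the hand is clear, and I handed the job in at about 17 s of the 56 s allowed. No verdict is reported, so these are my own checks.

**What I did:** I pushed the lid from behind with closed fingers to about 1.3 rad, past the balance point. I then moved the hand over the top and caught the tab on the back of the fingers at about 1.2 rad. From there I lowered it at no more than about 0.2 rad/s, slowing to about 0.05 rad/s at the end, until it lay on the rim. The force readings I took stayed under about 2 N, close to sensor noise.

**Last checks:**
- **Lid:** The finger went down another 4 mm with no change in the lid. Its near corner is seen at (240, 223), against (239.6, 222.8) predicted for fully shut.
- **Bystanders:** The spool and dish look the same as in the first picture (0 and 1 pixels changed).
- **Tin:** 60 pixels changed in its patch. I put this down to the upright lid having stood beside it and cast shade in the first picture. Its red lid looks to be in the same place, but I did not measure it again.
- **Chip case:** It was in place in the last clear views before the lid covered it, and nothing touched it. Through the shut pane it shows only faintly, so I did not measure it again.

**Disagreements on the way:**
- My contact model read 0.02–0.03 rad higher than the pictures. I judged contact from the pictures.
- I had planned a final finger tilt of 50°. That would have passed joint 4's limit, so I finished at 65°.

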